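# Load the battery charger and click its selector up

### The arm

A 6-joint arm with a two-finger parallel gripper is mounted at the origin on the work surface. World frame = base frame: x ahead of the robot, y to its left, z up, the work surface at z = 0. Lengths are in m, angles in rad, forces in N, time in s.
With the tool pointing down it reaches from about 0.25 to 0.775 m from the base axis. Payload 8.9 kg.
Tool frame: the origin (TCP) lies on the front face of the gripper's body, between the roots of the fingers; the fingertips stand 73 mm ahead of it and the grasp point (between the pads) lies 54 mm ahead of it; z points along the fingers, y is the direction in which the jaws open and shut (so a half turn about z gives the same grasp; the last joint's range is limited). The gripper opens to 85 mm and grips with 20 to 120 N. Pads are 22 mm wide; open, the fingers measure 114 mm over their backs; the gripper's body (76 mm by 85 mm) begins 54 mm behind the grasp point. The pads swing forward as they close: fully open they stand 13 mm farther back than shut.
Start: joints at [1.069, 0.291, -0.153, 1.127, 0, 1.431], TCP at [0.186, 0.491, 0.304] pointing down, gripper open.
Joint ranges: [-2.52, 2.52], [-0.91, 1.74], [-1.3, 1.37], [-1.96, 2.02], [-1.52, 1.47], [-3.14, 3.14]. Speed limits (rad/s): [2.22, 2.22, 2.79, 3.14, 3.14, 3.14].

### API

Orientations are given as a unit quaternion [x, y, z, w].
In Python, from bench import ctrl gives the robot as it stands.
- The arm moves only by the tool move_arm, never from a script. Its argument "steps" is a list of rows, each an object of numbers: "x", "y", "z": the shift along the tool's x, y, z in m; "rx", "ry", "rz": the turn, a rotation vector about the tool's x, y, z in rad; "claw": the closure in counts, from 0 (fully open) to 255 (shut). In form: [{"x": .., "y": .., "z": .., "rx": .., "ry": .., "rz": .., "claw": ..}, ...]. A call has 1 to 8 rows; each row shifts and turns the pose as measured when the row begins, along the tool's axes as they then stand; what a row does not reach is not made up. A row lasts 1/10 s, in which the tool goes at most 50 mm and 8.59 degrees, less where a joint would pass 70% of its speed; a pose out of reach is approached as far as the arm can. A call with a gripper value outside its range is refused whole. The fingers move at their own pace and stop on an object; the grip force is fixed at half the most. Time passes only in rows, so rows that do not move let the fingers close. It gives the time, the measured TCP pose, the force and the opening at its end, in the units of the state.
- ctrl.get_obs(): the state, without advancing time (a new reading comes with each control period).
- ctrl.capture(name): name is "side" or "top" or "wrist"; returns the picture (480x640x3 uint8, blue, green, red); there is no depth.
- ctrl.camera_params(name): a dict with "K" (3x3 intrinsics, pixels), "extrinsics" (4x4, takes a point from camera to world coordinates). Camera axes: x right, y up, looking along -z (the intrinsics and any distortion apply to the point x, -y, -z); pixel columns grow to the right and rows downward; lengths in m; the calibration is good to about 2 mm. The wrist camera is an equidistant fisheye: a pixel r from the principal point sees the ray r / f radians off the axis. A picture is of the moment at which its call begins: read the wrist's pose just before it. camera_params takes no time and is no camera call; for the wrist camera it gives the pose at the moment of the call.
- ctrl.job_done(): hands the job in, once; it reports no verdict.
The state is a dict: "time": time; "q": joint angles; "dq": joint speeds; "joint_efforts": joint torques, N m; "ee_pos": TCP position; "tool_rot": TCP orientation; "wrist_force": force on the tool from outside, world axes, zero at the start; "torque": the same for the moment, N m; "width": finger opening in m.
Only numpy, scipy, OpenCV 4.12 (cv2) and the standard library are available. Lean on these libraries where they do the work, as an engineer would, in place of code of your own. Each camera call takes 0.05 s, during which the arm holds its last target.

### The job

Put the two loose battery packs upright into the two empty bays of the charger, one per bay, lowering each fully home rather than letting it fall; then turn the current selector on the sloping panel clockwise until it stands in its fifth click, counted up from the off stop. Leave the packs already charging and the other things on the bench where they are.

Things in the scene. Friction and masses are not known exactly. Their poses are not given: they have to be found in the camera images.
- charger: bench battery charger, grey metal case 230 mm deep (x) by 260 mm wide (y), fixed to the bench. Origin: under its middle, at bench height; x points from its front (control side) to its back. In front a control panel slopes up from 25 to 100 mm height, its outward normal 35 degrees from vertical, towards -x. Behind it a flat top at 100 mm, then a row of five bays along y
- brow_edge (a point): middle of the free edge of the charger's brow: a 3 mm metal sheet, 240 mm wide (y), standing square to the panel along the panel's upper edge and sticking 45 mm out of it, 65 mm up the slope from the selector's axis. It overhangs the selector side, so a gripper held upright there fouls it; one held square to the panel passes
- bays_mid (a point): centre of the row of five bays, at rim height, 98 mm above the bench; axes as the charger's. Bays lie at y = -80, -40, 0, 40, 80 mm; each is an upright pocket open at the top, 64 mm (x) by 34 mm (y) inside, 46 mm deep; 6 mm walls between bays, 10 mm walls in front and behind. Three hold packs, whose tops stand 147 mm above the bench
- selector (a joint): angle of the current selector, rad: 0 = against the off stop, growing as it is turned clockwise (seen looking at the panel). It clicks every 0.524 rad (30 degrees), nine clicks in all (0 to 4.712); each is held by a spring detent that takes about 0.15 N m to leave and pulls the freed knob to the nearest click. It starts in one of the clicks 0 to 3
- selector_grip (a point): the selector: black bar knob, bar 46 long, 14 thick, standing 41 mm out of the panel on a 48 mm round skirt 8 mm high. Point: on its axis, 29 mm out of the panel. z: out along the axis, square to the panel; x: along the bar to the end with the white pointer line, turning with the knob. Ten white ticks, one per click, lie round it; the off stop's is longer, with a dot, at the lower left
- bay1_floor (a point): an empty bay of the charger: point at the centre of its floor, 46 mm below its rim. x is along the bay's 64 mm length, y across its 34 mm width (towards the neighbour bays, 40 mm away), z up. Which of the five bays are empty varies
- bay2_floor (a point): the other empty bay, likewise
- pack1_mid (a point): a standing battery pack, loose on the bench to the left of the charger: upright dark plastic block 58 mm wide (its x axis), 28 mm thick (y), 95 mm tall (z up), 0.13 to 0.25 kg; the lowest 8 mm taper inwards by 2 mm a side. Point: its centre, 47.5 mm above its underside. The two ways round are alike; the terminal end already points down
- pack2_mid (a point): a standing battery pack, loose on the bench to the right of the charger: upright dark plastic block 58 mm wide (its x axis), 28 mm thick (y), 95 mm tall (z up), 0.13 to 0.25 kg; the lowest 8 mm taper inwards by 2 mm a side. Point: its centre, 47.5 mm above its underside. The two ways round are alike; the terminal end already points down
- full1_mid (a point): a pack of the same kind already in a bay; point at its centre. To be left alone, as the next two
- full2_mid (a point): a second pack already in a bay
- full3_mid (a point): a third pack already in a bay
- mug: white mug, 80 mm across, 85 mm high, handle on its y side, standing close to one broad face of the left pack. Origin: centre of its underside
- tape: roll of tape lying flat, 100 mm across, 48 mm high, close to one broad face of the right pack. Origin: centre of its underside
- bottle: clear squeeze bottle, 60 mm across, 160 mm tall. Origin: centre of its underside
- adapter: grey ribbed mains adapter lying flat, 110 (x) x 56 x 40 mm. Origin: centre of its underside
- carton: small carton, 80 (x) x 60 x 45 mm. Origin: centre of its underside
- screwdriver: screwdriver lying down, 200 mm long (x). Origin: under its middle
- multimeter: grey hand multimeter lying on its back, 150 (x) x 75 x 34 mm. Origin: centre of its underside
Mind the look-alikes: they are no part of the job. What is shaped like the part that bears pack1_mid but red is not meant.

How it is judged:
By the outcome, as a careful person would: the job done as asked, in the order asked, and still so for the second after the job is handed in, with the robot touching nothing.
It also fails if it takes over 72 s, if anything falls off the work surface, if the arm or the gripper's body presses on something with over 40 N, if the wrist force passes 120 N, or if a joint passes its speed limit or range.

## Working session

There is one attempt and no reset: what is moved stays moved. The work goes in short steps, Python scripts to look and compute and a tool call to move; the robot and the scene stay as the last step left them, time stands still between calls to the robot, and variables do not carry over. Pictures are saved under pics/ and viewed, and the job is handed in when it is done.

Besides the shell and the picture viewer there is one more tool, called after "Emit:" as name([rows], argument=value, ...), one row to a line, values as JSON. move_arm: Moves the arm, as the interface text tells. Its arguments: {"type":"object","properties":{"steps":{"type":"array"}},"required":["steps"]}

```bash
ls; mkdir -p pics
python3 - <<'E'
from bench import ctrl
import cv2
print(ctrl.get_obs())
for n in ["side","top","wrist"]:
    p=ctrl.camera_params(n);print(n,p)
    cv2.imwrite(f"pics/{n}0.png",ctrl.capture(n))
E
```

```text
pics
{'time': 0.0, 'q': array([ 1.06871310e+00,  2.91272228e-01, -1.54128150e-01,  1.12669132e+00,
        5.40707547e-06,  1.43150538e+00]), 'dq': array([ 6.35052860e-04, -8.75811473e-04,  6.41835287e-05, -4.09478945e-05,
        1.04743287e-03, -1.44211208e-03]), 'joint_efforts': array([ 5.35024465e-04, -5.37136710e+01,  3.31375194e+01,  1.58297864e-02,
       -1.11876767e-05, -3.15946113e-05]), 'ee_pos': array([0.18613954, 0.49052797, 0.30333574]), 'tool_rot': array([ 1.80402948e-01,  9.83592577e-01, -6.13814993e-04, -2.06728723e-04]), 'wrist_force': array([-0.42726731,  0.70569494,  1.44789503]), 'torque': array([0.05593451, 0.01486873, 0.00522648]), 'width': 0.0853622303496847}
side {'K': array([[435.36969558,   0.        , 319.70101782],
       [  0.        , 435.36969558, 246.32286487],
       [  0.        ,   0.        ,   1.        ]]), 'extrinsics': array([[ 0.94205018,  0.24607188, -0.22801335,  0.35024203],
       [-0.33526844,  0.71425693, -0.61435503, -0.54340405],
       [ 0.01168462,  0.65519895,  0.75536601,  0.77639392],
       [ 0.        ,  0.        ,  0.        
[... 169 characters left out ...]
.        ]]), 'extrinsics': array([[-0.02907106,  0.98347484, -0.17869561,  0.29247315],
       [-0.9995311 , -0.03032103, -0.0042673 , -0.01215069],
       [-0.00961502,  0.17848777,  0.98389515,  1.42589807],
       [ 0.        ,  0.        ,  0.        ,  1.        ]])}
wrist {'K': array([[371.64829954,   0.        , 319.79241767],
       [  0.        , 371.64829954, 236.11077109],
       [  0.        ,   0.        ,   1.        ]]), 'extrinsics': array([[ 0.35456466, -0.89777888, -0.26129867,  0.1195394 ],
       [ 0.93502861,  0.3397433 ,  0.1014691 ,  0.51536599],
       [-0.00232235, -0.28029909,  0.95990991,  0.37253456],
       [ 0.        ,  0.        ,  0.        ,  1.        ]])}
```

View pics/top0.png

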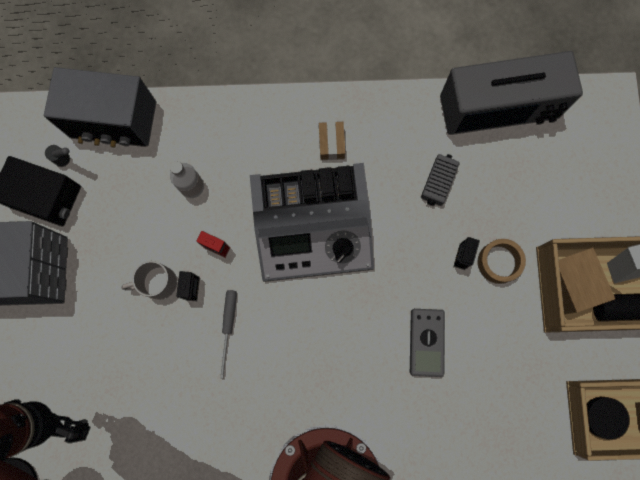

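View pics/side0.png

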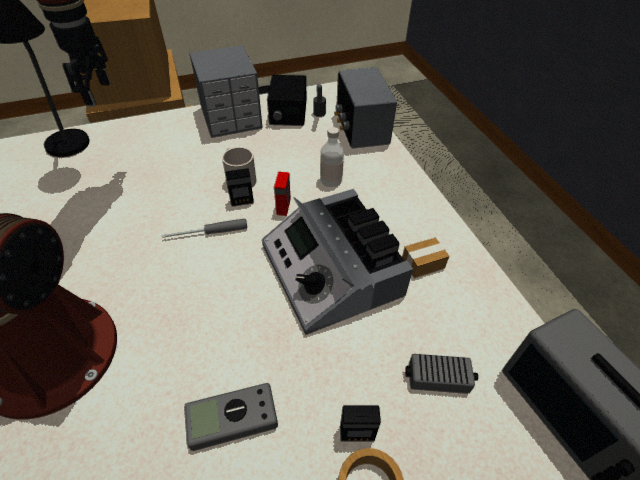

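View pics/wrist0.png

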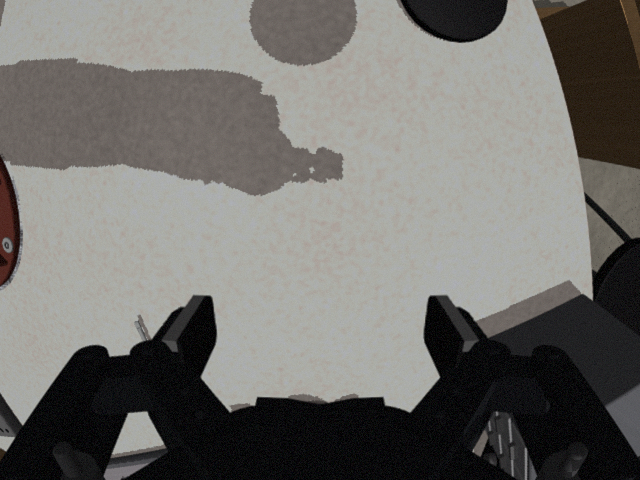

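Candidates for the loose packs, in the top view:
- Black block by the mug at (188,286). This is pack1.
- Black block by the tape at (467,252). This is pack2.
- Red block at (213,243), a decoy.
- Packs already in bays at about (310–347,185). Leave these alone.
- Black box at (40,190), too big.

The empty bays look to be the left two, at (273,192) and (293,190). I'll check with crops.

```bash
cat > h.py <<'E'
import numpy as np,cv2
from scipy.spatial.transform import Rotation as R
from bench import ctrl
def ray(name,u,v,P=None):
    P=P or ctrl.camera_params(name);K=P["K"];E=P["extrinsics"]
    a=(u-K[0,2])/K[0,0];b=(v-K[1,2])/K[1,1]
    if name=="wrist":
        r=np.hypot(a,b);s=np.sin(r)/r if r>1e-9 else 1
        d=np.array([a*s,-b*s,-np.cos(r)])
    else: d=np.array([a,-b,-1.])
    return E[:3,3],E[:3,:3]@d
def onz(name,u,v,z,P=None):
    o,d=ray(name,u,v,P);return o+d*(z-o[2])/d[2]
def proj(name,X,P=None):
    P=P or ctrl.camera_params(name);K=P["K"];E=P["extrinsics"]
    c=E[:3,:3].T@(np.array(X)-E[:3,3]);x,y,z=c[0],-c[1],-c[2]
    if name=="wrist":
        t=np.arctan2(np.hypot(x,y),z);n=np.hypot(x,y)+1e-12;a,b=t*x/n,t*y/n
    else:a,b=x/z,y/z
    return np.array([K[0,0]*a+K[0,2],K[1,1]*b+K[1,2]])
def tri(l):
    A=np.zeros((3,3));B=np.zeros(3)
    for o,d in l:
        d=d/np.linalg.norm(d);M=np.eye(3)-np.outer(d,d);A+=M;B+=M@o
    return np.linalg.solve(A,B)
def crop(src,x0,y0,x1,y1,k,out):
    im=cv2.imread(src)[y0:y1,x0:x1];cv2.imwrite(out,cv2.resize(im,None,fx=k,fy=k,interpolation=cv2.INTER_CUBIC))
E
python3 - <<'E'
from h import *
a=cv2.imread("pics/top0.png")
crop("pics/top0.png",245,155,385,285,5,"pics/t_ch.png")
l=cv2.resize(a[250:320,120:230],None,fx=5,fy=5,interpolation=2)
r=cv2.resize(a[215:285,425:535],None,fx=5,fy=5,interpolation=2)
cv2.imwrite("pics/t_pk.png",cv2.resize(np.vstack([l,r]),None,fx=.8,fy=.8))
crop("pics/side0.png",250,170,430,335,4,"pics/s_ch.png")
E
```

```text
(no output)
```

View pics/t_ch.png

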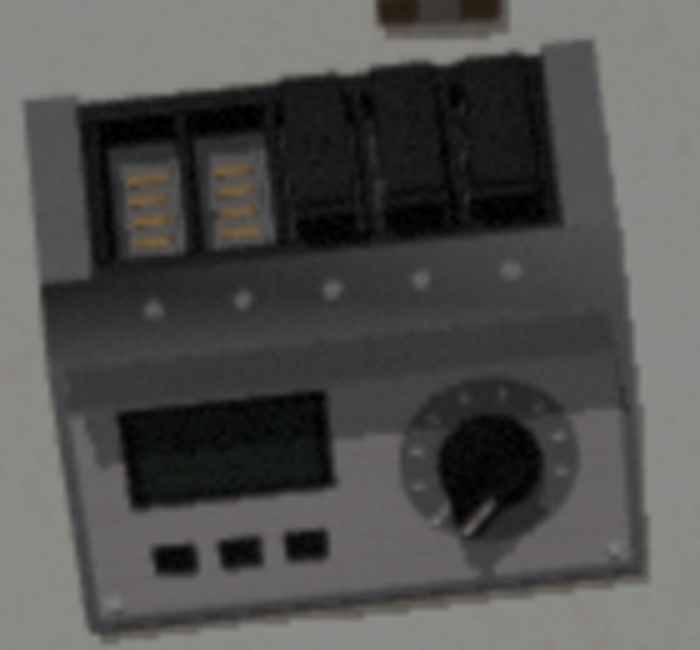

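View pics/t_pk.png

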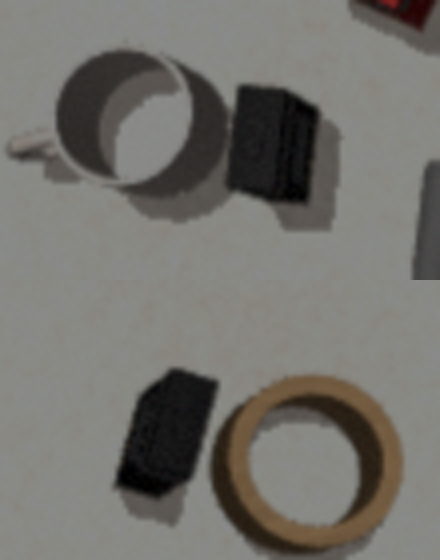

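View pics/s_ch.png

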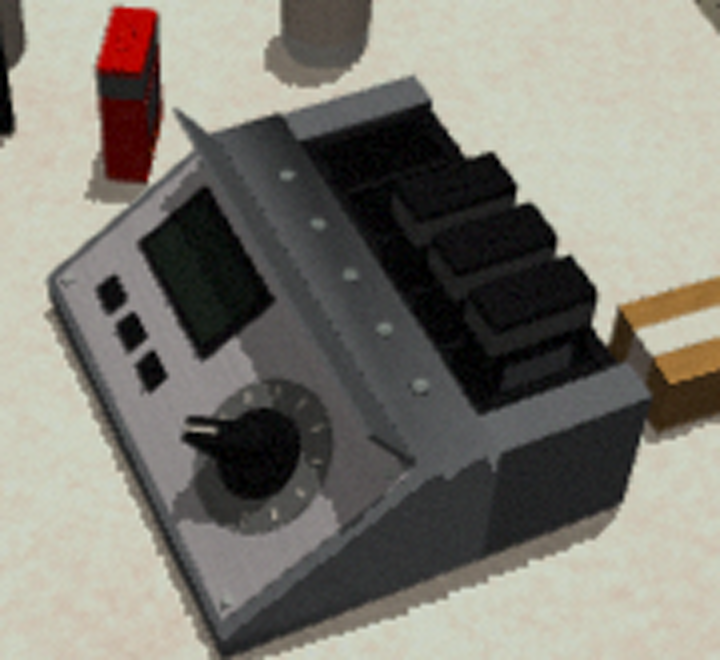

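The crops confirm the empty bays are the two leftmost (charger y=+80 and +40). Next I'll fit the charger pose and get rough pack positions.

Run:
```python
from h import *
from scipy.optimize import least_squares
T=lambda x,y:(x/5+245,y/5+155); S=lambda x,y:(x/4+250,y/4+170)
obs=[("top",T(27,100),(115,130,100)),("top",T(592,40),(115,-130,100)),("top",T(95,630),(-115,130,25)),("top",T(645,578),(-115,-130,25)),
("side",S(415,78),(115,130,100)),("side",S(650,398),(115,-130,100)),("side",S(52,280),(-115,130,25)),("side",S(225,632),(-115,-130,25))]
P={n:ctrl.camera_params(n) for n in("top","side")}
def W(p,X):
    c,s=np.cos(p[2]),np.sin(p[2]);X=np.array(X)/1e3
    return np.array([p[0]+c*X[0]-s*X[1],p[1]+s*X[0]+c*X[1],X[2]])
f=lambda p:np.concatenate([proj(n,W(p,X),P[n])-np.array(u)for n,u,X in obs])
r=least_squares(f,[.5,0,0]);print(r.x,f(r.x).reshape(-1,2).round(1))
for n in P:
    print(n,[proj(n,W(r.x,(73+sx*32,sy*97,98)),P[n]).round(1).tolist() for sx,sy in((1,1),(1,-1),(-1,1),(-1,-1))])
# brighten pack crops
for n,b in(("top",[(170,262,210,307),(445,230,485,275)]),("side",[(215,150,265,215),(330,395,390,450)])):
    a=cv2.imread(f"pics/{n}0.png")
    o=[]
    for x0,y0,x1,y1 in b:
        c=cv2.resize(a[y0:y1,x0:x1],(400,int(400*(y1-y0)/(x1-x0))),interpolation=2)
        c=np.clip(255*(c/255.)**.5,0,255).astype(np.uint8);print(n,c.shape,400/(x1-x0))
        o.append(cv2.copyMakeBorder(c,0,520-c.shape[0],0,0,0))
    cv2.imwrite(f"pics/{n}_pkb.png",np.hstack(o))
```

```text
[0.58277755 0.01256639 0.07568206] [[ 0.3  0.2]
 [ 1.8  0.3]
 [-0.9 -1.2]
 [ 0.9 -2.6]
 [-0.9 -1.4]
 [-0.3 -0.6]
 [-1.1 -1.3]
 [-1.1  1.3]]
top [[265.8, 178.2], [351.2, 169.3], [268.3, 205.6], [354.4, 196.6]]
side [[355.4, 198.8], [399.1, 259.2], [329.9, 206.4], [371.1, 269.2]]
top (450, 400, 3) 10.0
top (450, 400, 3) 10.0
side (520, 400, 3) 8.0
side (366, 400, 3) 6.666666666666667
```

View pics/top_pkb.png

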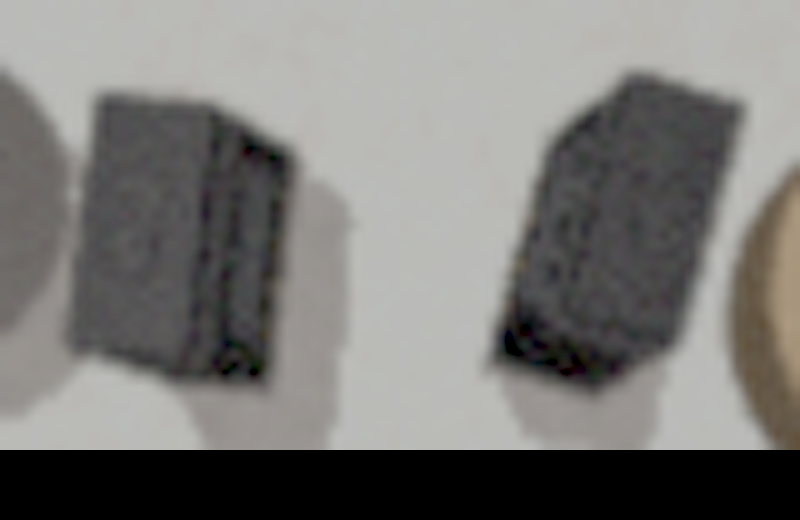

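View pics/side_pkb.png

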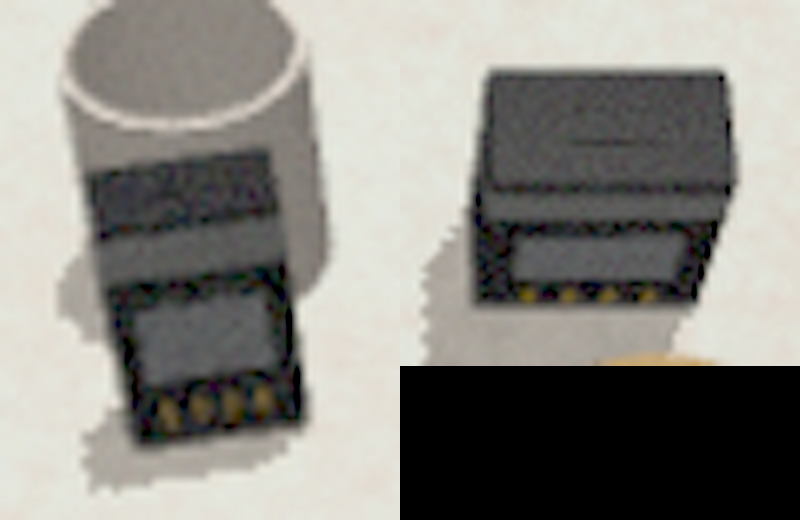

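Run:
```python
from h import *
top={1:[(97,93),(212,105),(185,375),(70,350)],2:[(635,72),(745,103),(680,345),(570,314)]}
side={1:[(85,178),(268,150),(278,208),(95,238)],2:[(490,70),(725,70),(737,183),(478,188)]}
for k in(1,2):
    t=[(x/10+170,y/10+262) if k==1 else ((x-400)/10+445,y/10+230) for x,y in top[k]]
    s=[(x/8+215,y/8+150) if k==1 else ((x-400)/6.667+330,y/6.667+395) for x,y in side[k]]
    for n,l in(("top",t),("side",s)):
        p=np.array([onz(n,*q,.095)[:2] for q in l])
        e=np.roll(p,-1,0)-p
        print(k,n,"c",p.mean(0).round(4),"len",np.linalg.norm(e,axis=1).round(4),"ang",np.degrees(np.arctan2(e[:,1],e[:,0])).round(1))
```

```text
1 top c [0.4438 0.2999] len [0.0256 0.0595 0.026  0.0567] ang [-97.7 174.8  76.2  -5.3]
1 side c [0.4463 0.2923] len [0.0556 0.0278 0.0548 0.0285] ang [ -5.  -97.3 175.7  84.4]
2 top c [ 0.5005 -0.3331] len [0.025  0.0566 0.0248 0.0566] ang [-108.   161.1   72.2  -18.7]
2 side c [ 0.5011 -0.3354] len [0.0556 0.0262 0.0598 0.0275] ang [ -19.3 -108.6  161.7   62.6]
```

```bash
cat >> h.py <<'E'
def Rdown(psi):  # tool z down, tool y at angle psi in world
    y=np.array([np.cos(psi),np.sin(psi),0]);z=np.array([0,0,-1.]);return np.column_stack([np.cross(y,z),y,z])
def cur():
    o=ctrl.get_obs();return np.array(o["ee_pos"]),R.from_quat(o["tool_rot"]).as_matrix(),o
def chwp(X,p=(0.58277755,0.01256639,0.07568206)):
    c,s=np.cos(p[2]),np.sin(p[2]);return np.array([p[0]+c*X[0]-s*X[1],p[1]+s*X[0]+c*X[1],X[2]])
def plan(way,p=None,Rm=None):
    """way: list of (pos,Rot); rows per segment from limits"""
    if p is None: p,Rm,_=cur()
    for pt,Rt in way:
        rv=R.from_matrix(Rm.T@Rt).as_rotvec();d=pt-p
        n=max(1,int(np.ceil(max(np.linalg.norm(d)/.045,np.degrees(np.linalg.norm(rv))/8))))
        print("-- seg",pt.round(4),"n",n)
        for i in range(n):
            Ri=Rm@R.from_rotvec(rv*i/n).as_matrix()
            print((Ri.T@(d/n)).round(4).tolist(),(rv/n).round(4).tolist())
        p,Rm=pt,Rt
E
python3 - <<'E'
from h import *
p,Rm,o=cur()
print(np.degrees(np.arctan2(Rm[1,1],Rm[0,1])),o["q"])
for y in(80,40):print(chwp((.073,y/1e3,.052)))
# candidate yaws for pack1
for k in(-5,175):
    rv=R.from_matrix(Rm.T@Rdown(np.radians(k))).as_rotvec();print(k,np.degrees(rv))
E
```

```text
69.21410670316862 [ 1.06868674e+00  2.91174488e-01 -1.53926544e-01  1.12669020e+00
  1.28466227e-05  1.43146909e+00]
[0.6495198  0.09785691 0.052     ]
[0.65254419 0.05797141 0.052     ]
-5 [-5.38402875e-02  2.90923917e-02  7.42140960e+01]
175 [-3.13705792e-02 -5.80564506e-02 -1.05785888e+02]
```

Run:
```python
from h import *
plan([(np.array([.445,.296,.25]),Rdown(np.radians(-5)))])
```

```text
-- seg [0.445 0.296 0.25 ] n 10
[-0.0311, -0.009, 0.0054] [-0.0001, 0.0001, 0.1295]
[-0.032, -0.0049, 0.0053] [-0.0001, 0.0001, 0.1295]
[-0.0324, -0.0007, 0.0053] [-0.0001, 0.0001, 0.1295]
[-0.0322, 0.0034, 0.0053] [-0.0001, 0.0001, 0.1295]
[-0.0315, 0.0076, 0.0053] [-0.0001, 0.0001, 0.1295]
[-0.0302, 0.0116, 0.0053] [-0.0001, 0.0001, 0.1295]
[-0.0285, 0.0154, 0.0053] [-0.0001, 0.0001, 0.1295]
[-0.0263, 0.0189, 0.0053] [-0.0001, 0.0001, 0.1295]
[-0.0236, 0.0222, 0.0053] [-0.0001, 0.0001, 0.1295]
[-0.0205, 0.025, 0.0053] [-0.0001, 0.0001, 0.1295]
```

Emit:
move_arm([
  {"x":-0.031,"y":-0.009,"z":0.005,"rz":0.13,"claw":0},
  {"x":-0.032,"y":-0.005,"z":0.005,"rz":0.13,"claw":0},
  {"x":-0.032,"y":-0.001,"z":0.005,"rz":0.13,"claw":0},
  {"x":-0.032,"y":0.003,"z":0.005,"rz":0.13,"claw":0},
  {"x":-0.032,"y":0.008,"z":0.005,"rz":0.13,"claw":0},
  {"x":-0.03,"y":0.012,"z":0.005,"rz":0.13,"claw":0},
  {"x":-0.028,"y":0.015,"z":0.005,"rz":0.13,"claw":0},
  {"x":-0.026,"y":0.019,"z":0.005,"rz":0.13,"claw":0},
])

```text
invalid input
```

Run:
```python
from h import *
plan([(np.array([.445,.296,.25]),Rdown(np.radians(-5)))])
```

```text
-- seg [0.445 0.296 0.25 ] n 10
[-0.0311, -0.009, 0.0054] [-0.0001, 0.0001, 0.1295]
[-0.032, -0.0049, 0.0053] [-0.0001, 0.0001, 0.1295]
[-0.0324, -0.0007, 0.0053] [-0.0001, 0.0001, 0.1295]
[-0.0322, 0.0034, 0.0053] [-0.0001, 0.0001, 0.1295]
[-0.0315, 0.0076, 0.0053] [-0.0001, 0.0001, 0.1295]
[-0.0302, 0.0116, 0.0053] [-0.0001, 0.0001, 0.1295]
[-0.0285, 0.0154, 0.0053] [-0.0001, 0.0001, 0.1295]
[-0.0263, 0.0189, 0.0053] [-0.0001, 0.0001, 0.1295]
[-0.0236, 0.0222, 0.0053] [-0.0001, 0.0001, 0.1295]
[-0.0205, 0.025, 0.0053] [-0.0001, 0.0001, 0.1295]
```

Emit:
move_arm([
  {"x":-0.031,"y":-0.009,"z":0.005,"rx":0,"ry":0,"rz":0.13,"claw":0},
  {"x":-0.032,"y":-0.005,"z":0.005,"rx":0,"ry":0,"rz":0.13,"claw":0},
  {"x":-0.032,"y":-0.001,"z":0.005,"rx":0,"ry":0,"rz":0.13,"claw":0},
  {"x":-0.032,"y":0.003,"z":0.005,"rx":0,"ry":0,"rz":0.13,"claw":0},
  {"x":-0.032,"y":0.008,"z":0.005,"rx":0,"ry":0,"rz":0.13,"claw":0},
  {"x":-0.03,"y":0.012,"z":0.005,"rx":0,"ry":0,"rz":0.13,"claw":0},
  {"x":-0.028,"y":0.015,"z":0.005,"rx":0,"ry":0,"rz":0.13,"claw":0},
  {"x":-0.026,"y":0.019,"z":0.005,"rx":0,"ry":0,"rz":0.13,"claw":0},
])

```text
time: 0.95
ee_pos: [0.3941, 0.3287, 0.2609]
tool_rot: [0.657, 0.754, -0.001, -0.001]
wrist_force: [0.5, 0.6, 0.8]
width: 0.0851
```

Run:
```python
from h import *
print(cur()[2]["time"])
plan([(np.array([.445,.296,.25]),Rdown(np.radians(-5)))])
```

```text
0.95
-- seg [0.445 0.296 0.25 ] n 2
[-0.0196, 0.023, 0.0054] [-0.0011, 0.0003, 0.1117]
[-0.017, 0.0251, 0.0054] [-0.0011, 0.0003, 0.1117]
```

Emit:
move_arm([
  {"x":-0.02,"y":0.023,"z":0.005,"rx":-0.001,"ry":0,"rz":0.112,"claw":0},
  {"x":-0.017,"y":0.025,"z":0.005,"rx":-0.001,"ry":0,"rz":0.112,"claw":0},
  {"x":0,"y":0,"z":0,"rx":0,"ry":0,"rz":0,"claw":0},
])

```text
time: 1.25
ee_pos: [0.4489, 0.2912, 0.2492]
tool_rot: [0.743, 0.669, -0.001, 0.0]
wrist_force: [-0.5, 0.9, -0.5]
width: 0.0853
```

Run:
```python
from h import *
p,Rm,o=cur();print(o["time"],p,np.degrees(np.arctan2(Rm[1,1],Rm[0,1])))
P=ctrl.camera_params("wrist");im=ctrl.capture("wrist")
np.savez("w1.npz",K=P["K"],E=P["extrinsics"])
print(Rm.T@(P["extrinsics"][:3,3]-p))
im=np.clip(255*(im/255.)**.6,0,255).astype(np.uint8)
# overlay predicted top-face of pack1
a=np.radians(-5);u=np.array([np.cos(a),np.sin(a),0]);v=np.array([-u[1],u[0],0])
c=np.array([.445,.296,.095])
q=[proj("wrist",c+sx*u*.029+sy*v*.014,P) for sx,sy in((1,1),(1,-1),(-1,-1),(-1,1))];print(np.round(q))
cv2.imwrite("pics/w1.png",im)
```

```text
1.25 [0.44886762 0.29119369 0.24915899] -6.047360530401803
[ 0.07079415  0.0001408  -0.06911993]
[[359. 214.]
 [359. 257.]
 [268. 259.]
 [266. 216.]]
```

View pics/w1.png

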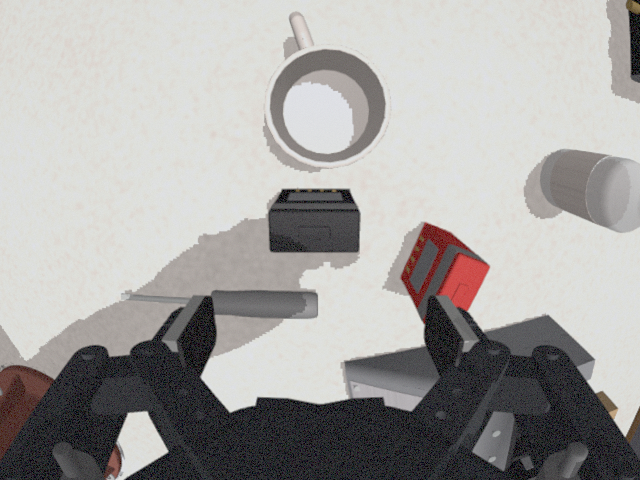

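Run:
```python
from h import *
d=np.load("w1.npz");P={"K":d["K"],"extrinsics":d["E"]}
q=[(270.5,206),(358,206),(359.5,251.5),(269.5,252)]
w=np.array([onz("wrist",*x,.095,P)[:2] for x in q]);e=np.roll(w,-1,0)-w
print(w.round(4),w.mean(0),np.linalg.norm(e,axis=1).round(4),np.degrees(np.arctan2(e[:,1],e[:,0])).round(1))
print("red",[onz("wrist",*x,.095,P)[:2].round(4) for x in((452,238),(489,266),(465,312),(424,320))])
```

```text
[[0.4211 0.3185]
 [0.4747 0.3128]
 [0.4733 0.2833]
 [0.4162 0.2889]] [0.44632803 0.30086097] [0.0539 0.0296 0.0574 0.03  ] [ -6.1 -92.6 174.4  80.7]
red [array([0.5352, 0.2857]), array([0.5635, 0.2624]), array([0.5467, 0.2288]), array([0.5157, 0.2272])]
```

Run:
```python
from h import *
t=Rdown(np.radians(-5.5))
plan([(np.array([.4455,.2995,.18]),t),(np.array([.4455,.2995,.126]),t)])
```

```text
-- seg [0.4455 0.2995 0.18  ] n 2
[0.0037, -0.0013, 0.0347] [-0.0009, 0.0009, -0.0029]
[0.0037, -0.0014, 0.0347] [-0.0009, 0.0009, -0.0029]
-- seg [0.4455 0.2995 0.126 ] n 2
[0.0, 0.0, 0.027] [0.0, 0.0, 0.0]
[0.0, 0.0, 0.027] [0.0, 0.0, 0.0]
```

Emit:
move_arm([
  {"x":0.004,"y":-0.001,"z":0.035,"rx":-0.001,"ry":0.001,"rz":-0.003,"claw":0},
  {"x":0.004,"y":-0.001,"z":0.034,"rx":-0.001,"ry":0.001,"rz":-0.003,"claw":0},
  {"x":0,"y":0,"z":0.02,"rx":0,"ry":0,"rz":0,"claw":0},
  {"x":0,"y":0,"z":0,"rx":0,"ry":0,"rz":0,"claw":0},
])

```text
time: 1.7
ee_pos: [0.4444, 0.3022, 0.1588]
tool_rot: [0.737, 0.675, 0.001, -0.0]
wrist_force: [-0.7, -0.0, -0.1]
width: 0.0856
```

Run:
```python
from h import *
t=Rdown(np.radians(-5.5))
plan([(np.array([.4455,.2995,.126]),t)])
```

```text
-- seg [0.4455 0.2995 0.126 ] n 1
[-0.0026, 0.0013, 0.0328] [0.001, -0.002, 0.0081]
```

Emit:
move_arm([
  {"x":-0.002,"y":0.001,"z":0.018,"rx":0.001,"ry":-0.002,"rz":0.008,"claw":0},
  {"x":0,"y":0,"z":0.01,"rx":0,"ry":0,"rz":0,"claw":0},
  {"x":0,"y":0,"z":0,"rx":0,"ry":0,"rz":0,"claw":0},
])

```text
time: 2.0
ee_pos: [0.4444, 0.3019, 0.1325]
tool_rot: [0.738, 0.674, 0.001, -0.0]
wrist_force: [0.8, 0.2, -0.2]
width: 0.0853
```

Run:
```python
from h import *
t=Rdown(np.radians(-5.5))
plan([(np.array([.4455,.2995,.126]),t)])
P=ctrl.camera_params("wrist");im=ctrl.capture("wrist")
cv2.imwrite("pics/w2.png",np.clip(255*(im/255.)**.6,0,255).astype(np.uint8))
```

```text
-- seg [0.4455 0.2995 0.126 ] n 1
[-0.0023, 0.0013, 0.0065] [0.0008, -0.0011, 0.0052]
```

View pics/w2.png

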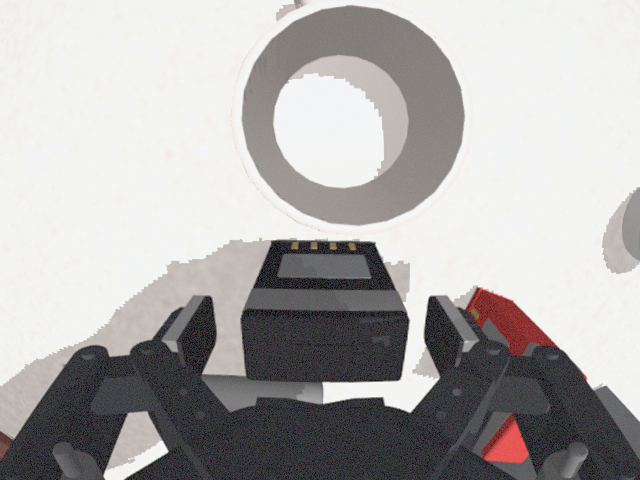

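Run:
```python
from h import *
P=ctrl.camera_params("wrist");p,Rm,o=cur()
q=[(244,310),(408,312),(402,380),(246,378)]
w=np.array([onz("wrist",*x,.095,P) for x in q]);e=np.roll(w,-1,0)-w
print(w.mean(0),np.linalg.norm(e,axis=1).round(4),np.degrees(np.arctan2(e[:,1],e[:,0])).round(1), "tool",((w-p)@Rm).round(4), ((w-p)@Rm).mean(0))
print(np.degrees(np.arctan2(Rm[1,1],Rm[0,1])))
```

```text
[0.44665101 0.3011173  0.095     ] [0.0542 0.0288 0.057  0.0286] [ -6.2 -93.3 173.6  80.9] tool [[ 0.014  -0.0249  0.0381]
 [ 0.0131  0.0293  0.0381]
 [-0.0157  0.0302  0.0381]
 [-0.0146 -0.0268  0.038 ]] [-0.00081538  0.00196332  0.03806796]
-5.208384637920302
```

Emit:
move_arm([
  {"x":-0.001,"y":0.002,"z":0.006,"rx":0.001,"ry":-0.001,"rz":0.01,"claw":0},
  {"x":0,"y":0,"z":0,"rx":0,"ry":0,"rz":0,"claw":0},
  {"x":0,"y":0,"z":0,"rx":0,"ry":0,"rz":0,"claw":255},
  {"x":0,"y":0,"z":0,"rx":0,"ry":0,"rz":0,"claw":255},
  {"x":0,"y":0,"z":0,"rx":0,"ry":0,"rz":0,"claw":255},
  {"x":0,"y":0,"z":0,"rx":0,"ry":0,"rz":0,"claw":255},
  {"x":0,"y":0,"z":0,"rx":0,"ry":0,"rz":0,"claw":255},
])

```text
time: 2.75
ee_pos: [0.448, 0.3017, 0.1298]
tool_rot: [0.742, 0.671, 0.002, 0.0]
wrist_force: [-0.5, 1.3, -2.5]
width: 0.0574
```

Run:
```python
from h import *
p,Rm,o=cur();t=Rdown(.0757)
b=chwp((.073,.080,0));b[2]=.285
plan([(p+[0,0,.14],Rm),(b,t)])
```

```text
-- seg [0.448  0.3017 0.2698] n 4
[0.0001, 0.0001, -0.035] [0.0, 0.0, 0.0]
[0.0001, 0.0001, -0.035] [0.0, 0.0, 0.0]
[0.0001, 0.0001, -0.035] [0.0, 0.0, 0.0]
[0.0001, 0.0001, -0.035] [0.0, 0.0, 0.0]
-- seg [0.6495 0.0979 0.285 ] n 7
[-0.0261, 0.0316, -0.0021] [0.0006, -0.0004, -0.0252]
[-0.0269, 0.0309, -0.0021] [0.0006, -0.0004, -0.0252]
[-0.0276, 0.0302, -0.0021] [0.0006, -0.0004, -0.0252]
[-0.0284, 0.0295, -0.0022] [0.0006, -0.0004, -0.0252]
[-0.0291, 0.0288, -0.0022] [0.0006, -0.0004, -0.0252]
[-0.0298, 0.0281, -0.0022] [0.0006, -0.0004, -0.0252]
[-0.0305, 0.0273, -0.0022] [0.0006, -0.0004, -0.0252]
```

Emit:
move_arm([
  {"x":0,"y":0,"z":-0.02,"rx":0,"ry":0,"rz":0,"claw":255},
  {"x":0,"y":0,"z":-0.04,"rx":0,"ry":0,"rz":0,"claw":255},
  {"x":0,"y":0,"z":-0.045,"rx":0,"ry":0,"rz":0,"claw":255},
  {"x":0,"y":0,"z":-0.04,"rx":0,"ry":0,"rz":0,"claw":255},
  {"x":0,"y":0,"z":-0.005,"rx":0,"ry":0,"rz":0,"claw":255},
])

```text
time: 3.25
ee_pos: [0.4458, 0.3003, 0.2824]
tool_rot: [0.742, 0.67, -0.001, -0.0]
wrist_force: [0.6, 0.7, -2.6]
width: 0.0575
```

Run:
```python
from h import *
p,Rm,o=cur();t=Rdown(.0757)
b=chwp((.073,.080,0));b[2]=.285
plan([(b,t)]);print(o["time"],p,o["width"])
```

```text
-- seg [0.6495 0.0979 0.285 ] n 7
[-0.0258, 0.0319, -0.0004] [-0.0003, 0.0001, -0.0253]
[-0.0266, 0.0312, -0.0004] [-0.0003, 0.0001, -0.0253]
[-0.0274, 0.0305, -0.0004] [-0.0003, 0.0001, -0.0253]
[-0.0282, 0.0298, -0.0004] [-0.0003, 0.0001, -0.0253]
[-0.0289, 0.0291, -0.0004] [-0.0003, 0.0001, -0.0253]
[-0.0296, 0.0284, -0.0004] [-0.0003, 0.0001, -0.0253]
[-0.0304, 0.0276, -0.0004] [-0.0003, 0.0001, -0.0253]
3.25 [0.44582485 0.30032495 0.28238918] 0.05751739514666012
```

Emit:
move_arm([
  {"x":-0.02,"y":0.025,"z":-0.001,"rx":0,"ry":0,"rz":-0.025,"claw":255},
  {"x":-0.027,"y":0.031,"z":-0.001,"rx":0,"ry":0,"rz":-0.025,"claw":255},
  {"x":-0.028,"y":0.03,"z":-0.001,"rx":0,"ry":0,"rz":-0.025,"claw":255},
  {"x":-0.028,"y":0.03,"z":-0.001,"rx":0,"ry":0,"rz":-0.025,"claw":255},
  {"x":-0.029,"y":0.029,"z":-0.001,"rx":0,"ry":0,"rz":-0.025,"claw":255},
  {"x":-0.03,"y":0.028,"z":-0.001,"rx":0,"ry":0,"rz":-0.025,"claw":255},
  {"x":-0.022,"y":0.02,"z":0,"rx":0,"ry":0,"rz":-0.02,"claw":255},
  {"x":0,"y":0,"z":0,"rx":0,"ry":0,"rz":0,"claw":255},
])

```text
time: 4.05
ee_pos: [0.6402, 0.1046, 0.2825]
tool_rot: [0.678, 0.735, -0.002, -0.002]
wrist_force: [-0.2, 0.6, -1.6]
width: 0.0576
```

Run:
```python
from h import *
p,Rm,o=cur();t=Rdown(.0757)
b=chwp((.073,.080,0));b[2]=.285
plan([(b,t)]);print(o["time"],p,o["width"])
P=ctrl.camera_params("wrist");np.savez("w3.npz",K=P["K"],E=P["extrinsics"],p=p,R=Rm);im=ctrl.capture("wrist")
cv2.imwrite("pics/w3.png",np.clip(255*(im/255.)**.5,0,255).astype(np.uint8))
cv2.imwrite("pics/s3.png",ctrl.capture("side"))
crop("pics/s3.png",250,100,450,300,3,"pics/s3c.png")
```

```text
-- seg [0.6495 0.0979 0.285 ] n 1
[-0.0075, 0.0088, -0.0025] [-0.0059, 0.0, 0.0041]
4.05 [0.6401727  0.10459525 0.28250756] 0.057597493791074574
```

View pics/w3.png

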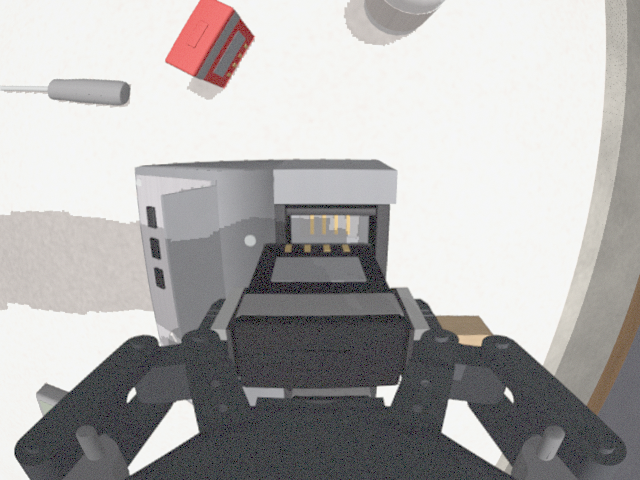

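View pics/s3c.png

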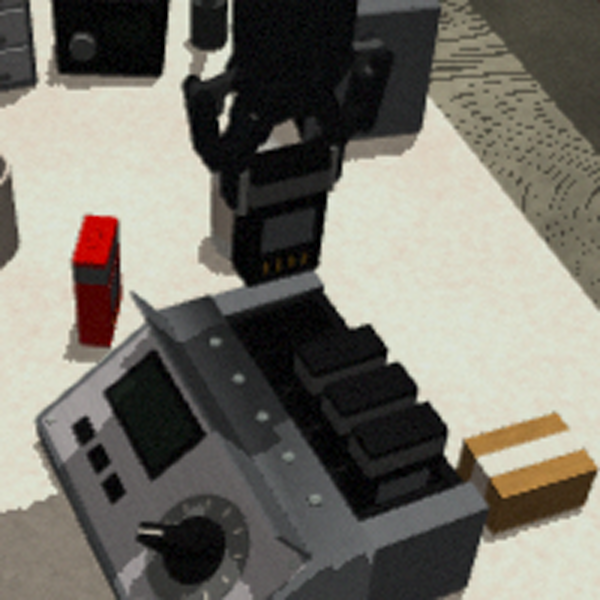

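Run:
```python
from h import *
crop("pics/w3.png",260,150,410,260,5,"pics/w3c.png")
d=np.load("w3.npz");P={"K":d["K"],"extrinsics":d["E"]}
for X in [(115,130,100),(31,130,100),(115,103,98),(31,103,98),(105,97,98),(41,97,98),(105,63,98),(41,63,98),(105,97,52),(41,97,52)]:
    print(X,proj("wrist",chwp(np.array(X)/1e3),P).round(1), ((proj("wrist",chwp(np.array(X)/1e3),P)-[260,150])*5).round())
```

```text
(115, 130, 100) [395.9 172.7] [680. 114.]
(31, 130, 100) [273.3 171.5] [ 66. 108.]
(115, 103, 98) [393.6 210.4] [668. 302.]
(31, 103, 98) [274.4 209.5] [ 72. 297.]
(105, 97, 98) [379.4 218.5] [597. 342.]
(41, 97, 98) [288.7 217.8] [144. 339.]
(105, 63, 98) [377.  263.6] [585. 568.]
(41, 63, 98) [289.6 263.2] [148. 566.]
(105, 97, 52) [371.2 205.3] [556. 277.]
(41, 97, 52) [293.6 204.7] [168. 274.]
```

View pics/w3c.png

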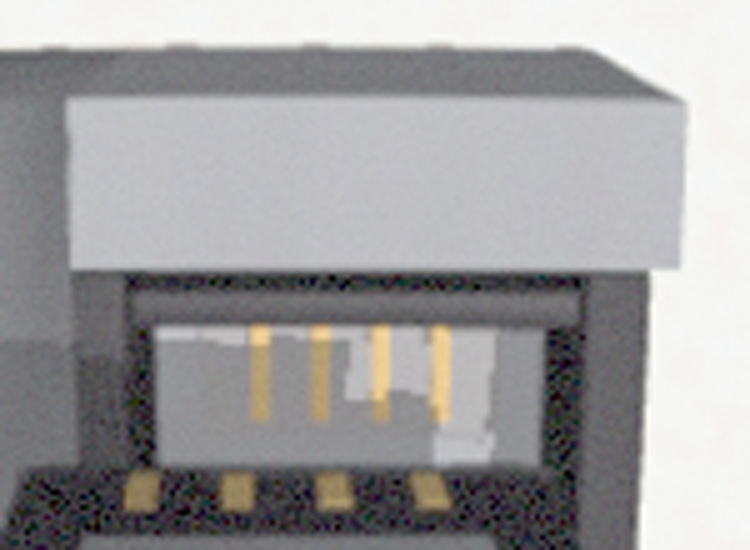

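Run:
```python
from h import *
crop("pics/w3.png",220,235,420,395,4,"pics/w3d.png")
d=np.load("w3.npz");P={"K":d["K"],"extrinsics":d["E"]}
p0=(0.58277755,0.01256639,0.07568206)
def toch(w):
    c,s=np.cos(p0[2]),np.sin(p0[2]);e=w-[p0[0],p0[1],0];return np.array([c*e[0]+s*e[1],-s*e[0]+c*e[1],e[2]])*1e3
for n,u,z in [("inL",(130,308),.098),("inR",(582,308),.098),("strip top",(350,290),.098),("strip bot",(350,325),.098),("blockR",(650,300),.098),("blockL",(75,300),.098),("outR",(685,102),.1),("outL",(66,97),.1),("inLedge",(70,268),.1),("inRedge",(680,268),.1)]:
    print(n,toch(onz("wrist",260+u[0]/5,150+u[1]/5,z,P)).round(1))
```

```text
inL [ 39.1 101.5  98. ]
inR [102.7 102.   98. ]
strip top [ 69.9 104.2  98. ]
strip bot [70.  99.2 98. ]
blockR [112.4 103.2  98. ]
blockL [ 31.4 102.6  98. ]
outR [115.7 131.7 100. ]
outL [ 31.  131.5 100. ]
inLedge [ 31.1 107.6 100. ]
inRedge [116.  108.3 100. ]
```

View pics/w3d.png

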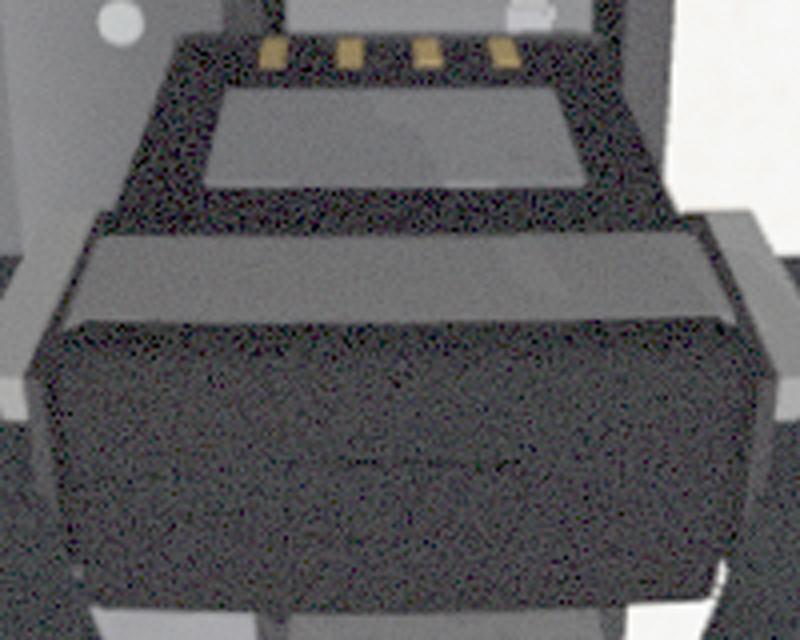

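Run:
```python
from h import *
d=np.load("w3.npz");P={"K":d["K"],"extrinsics":d["E"]};p=d["p"];Rm=d["R"]
def tool(u,zt):
    o,dd=ray("wrist",*u,P);o=Rm.T@(o-p);dd=Rm.T@dd;return (o+dd*(zt-o[2])/dd[2])*1e3
f=lambda x,y:(x/4+220,y/4+235)
for n,u,z in[("botL",(182,36),.1298),("botR",(625,36),.1298),("topFL",(62,330),.0348),("topFR",(735,325),.0348),("topBL",(78,598),.0348),("topBR",(715,600),.0348)]:print(n,tool(f(*u),z).round(1))
# target TCP for bay80 given charger est
print(R.from_matrix(Rm).as_matrix()[:,1:].round(4))
```

```text
botL [  7.7 -30.9 129.8]
botR [  7.8  31.8 129.8]
topFL [ 12.9 -27.3  34.8]
topFR [13.4 27.  34.8]
topBL [-15.2 -28.8  34.8]
topBR [-15.3  28.2  34.8]
[[ 9.968e-01 -5.900e-03]
 [ 7.970e-02 -5.000e-04]
 [-5.900e-03 -1.000e+00]]
```

Run:
```python
from h import *
d=np.load("w3.npz");P={"K":d["K"],"extrinsics":d["E"]};p=d["p"];Rm=d["R"]
def tool(u,zt):
    o,dd=ray("wrist",*u,P);o=Rm.T@(o-p);dd=Rm.T@dd;return (o+dd*(zt-o[2])/dd[2])*1e3
f=lambda x,y:(x/4+220,y/4+235)
for z in(.1218,.1298):
  for x in(182,388,597):print(z,tool(f(x,36),z).round(1))
```

```text
0.1218 [ 10.3 -29.6 121.8]
0.1218 [ 10.3  -1.6 121.8]
0.1218 [ 10.3  26.7 121.8]
0.1298 [  7.7 -30.9 129.8]
0.1298 [  7.8  -1.7 129.8]
0.1298 [  7.8  27.8 129.8]
```

Run:
```python
from h import *
d=np.load("w3.npz");p=d["p"];Rm=d["R"]
a=cv2.imread("pics/s3.png");c=cv2.resize(a[140:200,315:375],None,fx=10,fy=10,interpolation=2)
c=np.clip(255*(c/255.)**.5,0,255).astype(np.uint8);cv2.imwrite("pics/s3d.png",c)
for sx,xx in(("-14",-.014),("+14",.014)):
  for y in(-.029,.029):
    for z in(.0348,.1218,.1298):
      k=0.002 if z>.129 else 0
      X=p+Rm@np.array([xx-np.sign(xx)*k,y-np.sign(y)*k,z]);print(sx,y,z,((proj("side",X)-[315,140])*10).round())
```

```text
-14 -0.029 0.0348 [195. 193.]
-14 -0.029 0.1218 [177. 528.]
-14 -0.029 0.1298 [180. 548.]
-14 0.029 0.0348 [459. 122.]
-14 0.029 0.1218 [423. 456.]
-14 0.029 0.1298 [407. 481.]
+14 -0.029 0.0348 [134. 112.]
+14 -0.029 0.1218 [121. 447.]
+14 -0.029 0.1298 [132. 478.]
+14 0.029 0.0348 [395.  44.]
+14 0.029 0.1218 [364. 378.]
+14 0.029 0.1298 [357. 414.]
```

View pics/s3d.png

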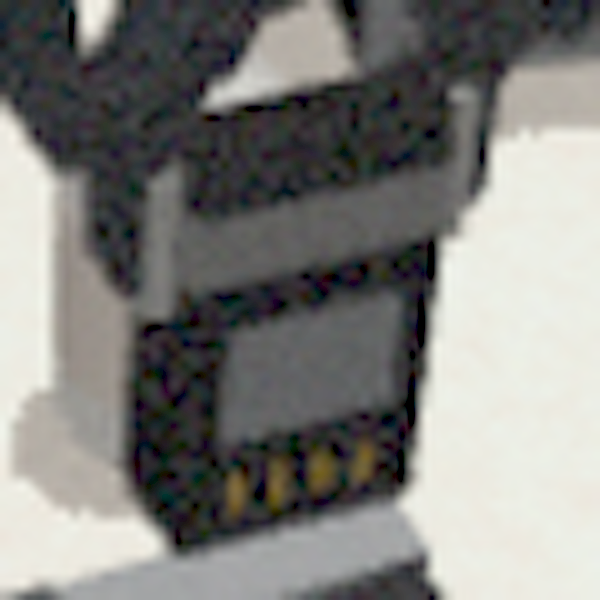

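Run:
```python
from h import *
d=np.load("w3.npz");P={"K":d["K"],"extrinsics":d["E"]};p=d["p"];Rm=d["R"]
def tool(u,zt):
    o,dd=ray("wrist",*u,P);o=Rm.T@(o-p);dd=Rm.T@dd;return (o+dd*(zt-o[2])/dd[2])*1e3
f=lambda x,y:(x/4+220,y/4+235)
for z in(.06,.066,.07,.073):
  print(z,[tool(f(*u),z).round(1)[:2] for u in((680,212),(745,210),(110,213),(775,375),(30,375))])
print(Rm.T@P["extrinsics"][:3,:3], Rm.T@(P["extrinsics"][:3,3]-p))
# compare with E from start
```

```text
0.06 [array([12.1, 26.9]), array([12.2, 33.4]), array([ 11.9, -27.9]), array([-6.6, 38.4]), array([ -6.6, -37.8])]
0.066 [array([ 9.4, 28.2]), array([ 9.4, 34.9]), array([  9.2, -29.2]), array([-10.2,  40.2]), array([-10.2, -39.6])]
0.07 [array([ 7.5, 29. ]), array([ 7.6, 36. ]), array([  7.4, -30.1]), array([-12.6,  41.3]), array([-12.6, -40.8])]
0.073 [array([ 6.2, 29.6]), array([ 6.3, 36.7]), array([  6. , -30.8]), array([-14.4,  42.2]), array([-14.4, -41.7])]
[[ 3.57356832e-04  9.59487155e-01  2.81752145e-01]
 [ 9.99999467e-01 -6.15791137e-04  8.28696599e-04]
 [ 9.68624216e-04  2.81751699e-01 -9.59486864e-01]] [ 7.07927160e-02  1.86228452e-05 -6.91062301e-02]
```

```bash
python3 - <<'E'
from h import *
p0=(0.58277755,0.01256639,0.07568206)
def toch(w):
    c,s=np.cos(p0[2]),np.sin(p0[2]);e=w-[p0[0],p0[1],0];return (np.array([c*e[0]+s*e[1],-s*e[0]+c*e[1],e[2]])*1e3).round(1)
T=lambda x,y:(x/5+245,y/5+155); S=lambda x,y:(x/4+250,y/4+170)
for u,z in[((80,105),.1),((92,275),.1),((562,222),.1),((545,58),.1),((27,100),.1),((592,40),.1),((118,258),.052),((180,250),.052),((110,145),.052),((178,145),.052),((205,250),.052),((270,243),.052)]:print("top",u,toch(onz("top",*T(*u),z)))
for u,z in[((300,145),.1),((432,105),.1),((483,412),.1),((415,78),.1),((285,112),.1)]:print("side",u,toch(onz("side",*S(*u),z)))
E
python3 - <<'E'
import cv2,numpy as np
a=cv2.imread("pics/top0.png")[170:215,255:305]
c=cv2.resize(a,None,fx=14,fy=13.3,interpolation=2);cv2.imwrite("pics/t_bay.png",np.clip(255*(c/255.)**.5,0,255).astype(np.uint8))
E
```

```text
top (80, 105) [110.6 107.1 100. ]
top (92, 275) [ 31.6 108.6 100. ]
top (562, 222) [  33.4 -102.8  100. ]
top (545, 58) [ 109.9 -103.9  100. ]
top (27, 100) [115.5 130.7 100. ]
top (592, 40) [ 116. -126.  100.]
top (118, 258) [50.1 99.9 52. ]
top (180, 250) [50.8 71.  52. ]
top (110, 145) [104.4  98.8  52. ]
top (178, 145) [101.   67.3  52. ]
top (205, 250) [49.5 59.5 52. ]
top (270, 243) [49.6 29.2 52. ]
side (300, 145) [ 30.3 100.  100. ]
side (432, 105) [113.3 100.2 100. ]
side (483, 412) [  35.  -106.4  100. ]
side (415, 78) [114.7 124.7 100. ]
side (285, 112) [ 33.6 128.  100. ]
```

View pics/t_bay.png

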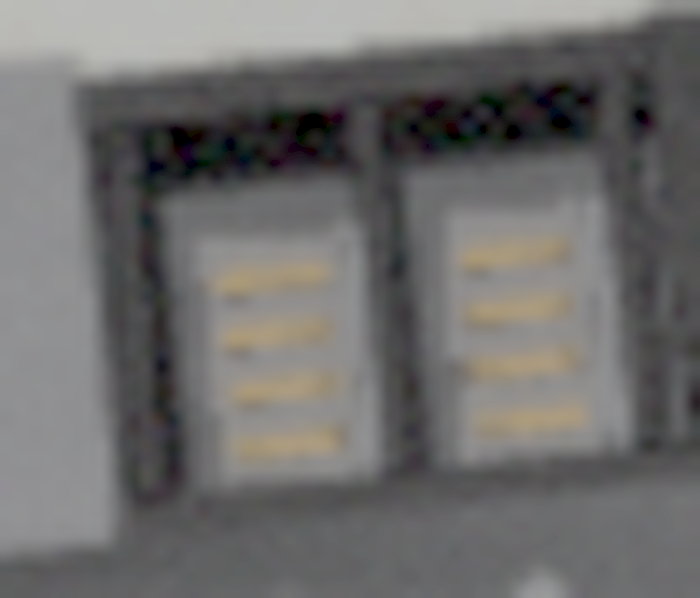

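Run:
```python
from h import *
t=Rdown(.0757)
b=chwp((.0715,.083,.24))
plan([(b,t)])
```

```text
-- seg [0.6478 0.1007 0.24  ] n 1
[-0.0071, 0.0096, 0.0426] [-0.0076, -0.001, 0.0054]
```

Emit:
move_arm([
  {"x":-0.004,"y":0.006,"z":0.02,"rx":-0.004,"ry":0,"rz":0.003,"claw":255},
  {"x":-0.003,"y":0.004,"z":0.017,"rx":-0.004,"ry":0,"rz":0.003,"claw":255},
  {"x":0,"y":0,"z":0,"rx":0,"ry":0,"rz":0,"claw":255},
])

```text
time: 4.45
ee_pos: [0.6462, 0.1036, 0.2439]
tool_rot: [0.679, 0.734, 0.0, -0.001]
wrist_force: [-0.7, -0.2, -2.2]
width: 0.0573
```

```bash
cat > snap.py <<'E'
import sys
from h import *
tag=sys.argv[1];x0,y0,x1,y1=map(int,sys.argv[2:6]);k=float(sys.argv[6])
p,Rm,o=cur();P=ctrl.camera_params("wrist");np.savez(tag+".npz",K=P["K"],E=P["extrinsics"],p=p,R=Rm);im=ctrl.capture("wrist")
cv2.imwrite(f"pics/{tag}.png",np.clip(255*(im/255.)**.5,0,255).astype(np.uint8))
crop(f"pics/{tag}.png",x0,y0,x1,y1,k,f"pics/{tag}c.png")
print(o["time"],p.round(4),"yaw",np.degrees(np.arctan2(Rm[1,1],Rm[0,1])).round(2),"z",Rm[:,2].round(4),o["width"].round(4),o["wrist_force"].round(1))
E
python3 snap.py w4 240 130 420 270 4.4
```

```text
Traceback (most recent call last):
  File "snap.py", line 7, in <module>
    print(o["time"],p.round(4),"yaw",np.degrees(np.arctan2(Rm[1,1],Rm[0,1])).round(2),"z",Rm[:,2].round(4),o["width"].round(4),o["wrist_force"].round(1))
                                                                                                           ^^^^^^^^^^^^^^^^
AttributeError: 'float' object has no attribute 'round'
```

View pics/w4c.png

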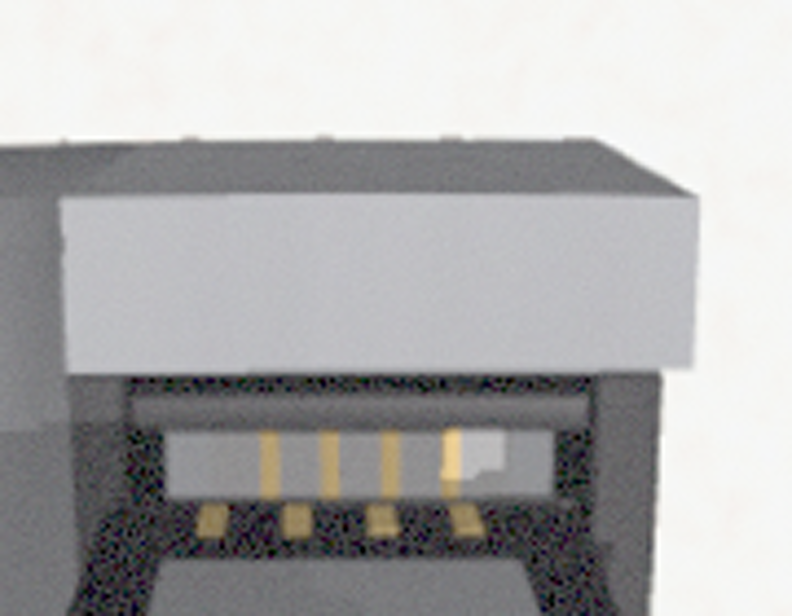

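```bash
sed -i 's/o\["width"\].round(4)/round(o["width"],4)/' snap.py
cat >> h.py <<'E'
def toolpt(tag,u,zw=None,zt=None):
    d=np.load(tag+".npz");P={"K":d["K"],"extrinsics":d["E"]};p=d["p"];Rm=d["R"]
    o,dd=ray("wrist",*u,P)
    if zw is not None: return Rm.T@(o+dd*(zw-o[2])/dd[2]-p)*1e3
    o=Rm.T@(o-p);dd=Rm.T@dd;return (o+dd*(zt-o[2])/dd[2])*1e3
E
python3 - <<'E'
from h import *
f=lambda x,y:(240+x/4.4,130+y/4.4)
for n,u,k in[("bot",(339,497),dict(zt=.1298)),("botTaper",(339,497),dict(zt=.1218)),("termL",(212,520),dict(zt=.126)),("termR",(467,520),dict(zt=.126)),
 ("rim97",(361,428),dict(zw=.098)),("rim103",(361,393),dict(zw=.098)),("inL",(128,410),dict(zw=.098)),("inR",(595,410),dict(zw=.098)),("c1",(270,470),dict(zw=.052)),("c4",(452,470),dict(zw=.052)),("blkL",(62,197),dict(zw=.1)),("blkR",(698,194),dict(zw=.1)),("wL",(68,372),dict(zw=.1)),("wR",(693,368),dict(zw=.1))]:
    print(n,toolpt("w4",f(*u),**k).round(1))
E
```

```text
bot [  8.4  -1.7 129.8]
botTaper [ 10.9  -1.6 121.8]
termL [  6.5 -17.6 126. ]
termR [  6.5  14.4 126. ]
rim97 [ 13.1   1.2 146. ]
rim103 [ 18.    1.2 146. ]
inL [ 15.7 -30.6 146. ]
inR [ 15.7  33.2 145.9]
c1 [ -6.4 -13.7 191.9]
c4 [ -6.4  16.6 191.9]
blkL [ 45.3 -38.3 144.1]
blkR [ 45.9  45.8 144. ]
wL [ 21.5 -38.4 144. ]
wR [ 22.2  46.2 143.9]
```

Emit:
move_arm([
  {"x":-0.0005,"y":0.003,"z":0,"rx":0,"ry":0,"rz":-0.005,"claw":255},
  {"x":0,"y":0,"z":0.004,"rx":0,"ry":0,"rz":0,"claw":255},
  {"x":0,"y":0,"z":0,"rx":0,"ry":0,"rz":0,"claw":255},
])

```text
time: 4.8
ee_pos: [0.649, 0.1055, 0.2433]
tool_rot: [0.676, 0.737, 0.001, -0.0]
wrist_force: [-0.9, -0.4, -1.2]
width: 0.0574
```

```bash
python3 snap.py w5 240 130 420 270 4.4
```

```text
4.8 [0.649  0.1055 0.2433] yaw 4.87 z [ 0.0014  0.0024 -1.    ] 0.0574 [-0.9 -0.4 -1.2]
```

View pics/w5c.png

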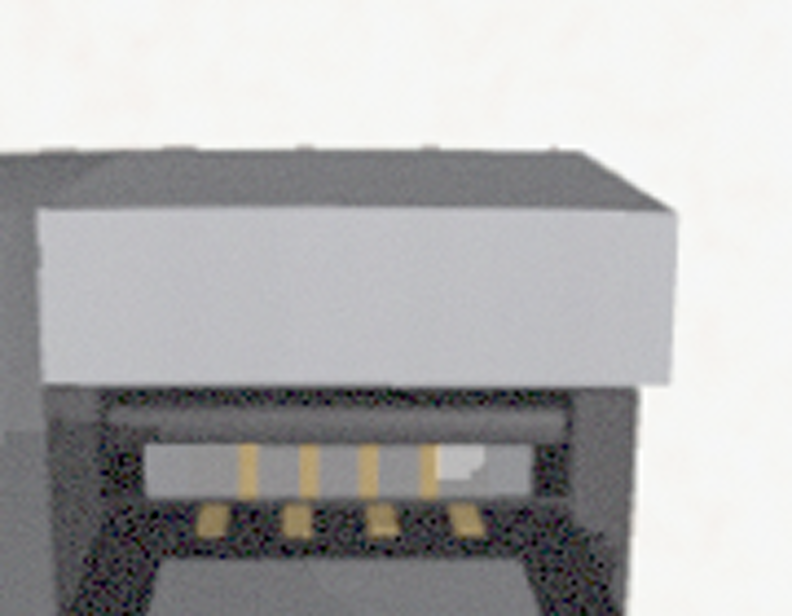

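```bash
cat > al.py <<'E'
from h import *
import sys
tag=sys.argv[1]
f=lambda x,y:(240+x/4.4,130+y/4.4)
a=[float(v) for v in sys.argv[2:]]  # pack x centre,row ; bay xL,xR,rim row
b=toolpt(tag,f(a[0],a[1]),zt=.1298);r=toolpt(tag,f((a[2]+a[3])/2,a[4]),zw=.098)
print("move x",(r-5-b)[0].round(1)+.2,"y",(r-b)[1].round(1))
E
python3 al.py w5 339 499 103 570 441; python3 al.py w4 339 497 128 595 428
```

```text
move x -1.4000000000000001 y -0.5
move x 0.0 y 2.9
```

Emit:
move_arm([
  {"x":-0.0015,"y":0,"z":0.004,"rx":0,"ry":0,"rz":0.003,"claw":255},
  {"x":0,"y":0,"z":0.003,"rx":0,"ry":0,"rz":0,"claw":255},
  {"x":0,"y":0,"z":0,"rx":0,"ry":0,"rz":0,"claw":255},
])

```text
time: 5.15
ee_pos: [0.6496, 0.104, 0.2369]
tool_rot: [0.678, 0.735, 0.002, 0.0]
wrist_force: [-0.4, -0.6, -1.6]
width: 0.0573
```

```bash
python3 snap.py w6 240 130 420 270 4.4
```

```text
5.15 [0.6496 0.104  0.2369] yaw 4.68 z [ 0.0033  0.0025 -1.    ] 0.0573 [-0.4 -0.6 -1.6]
```

View pics/w6c.png

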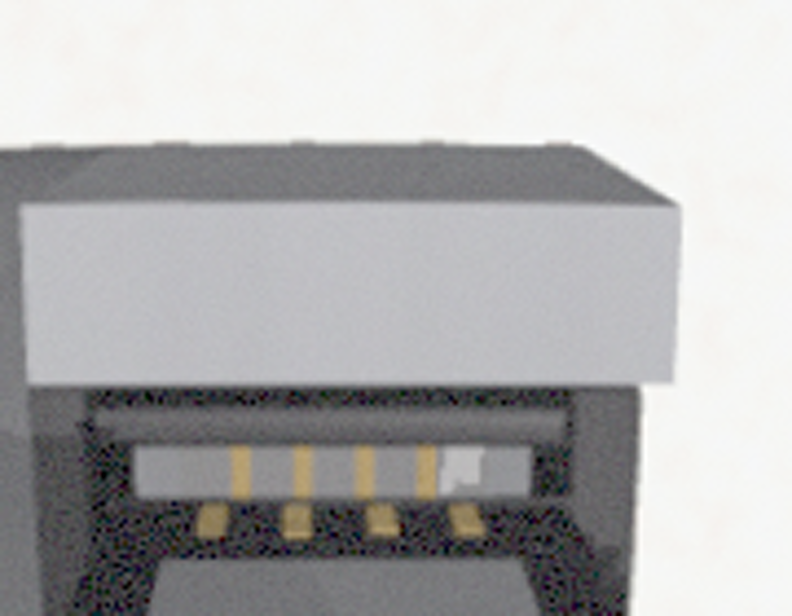

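```bash
python3 al.py w6 339 499 93 570 443
python3 - <<'E'
from h import *
p,Rm,o=cur()
print(R.from_matrix(Rm.T@Rdown(np.radians(4.6))).as_rotvec())
E
```

```text
move x 0.1 y -1.1
[ 0.00363655 -0.00222577  0.00148308]
```

Emit:
move_arm([
  {"x":0.0003,"y":-0.0005,"z":0.006,"rx":0.003,"ry":-0.002,"rz":0,"claw":255},
  {"x":0,"y":0,"z":0.006,"rx":0,"ry":0,"rz":0,"claw":255},
  {"x":0,"y":0,"z":0,"rx":0,"ry":0,"rz":0,"claw":255},
])

```text
time: 5.5
ee_pos: [0.6491, 0.1042, 0.224]
tool_rot: [0.678, 0.735, 0.0, 0.0]
wrist_force: [0.1, 0.0, -1.7]
width: 0.0577
```

```bash
python3 snap.py w7 240 130 420 270 4.4
```

```text
5.5 [0.6491 0.1042 0.224 ] yaw 4.67 z [ 3.e-04  1.e-04 -1.e+00] 0.0577 [ 0.1  0.  -1.7]
```

View pics/w7c.png

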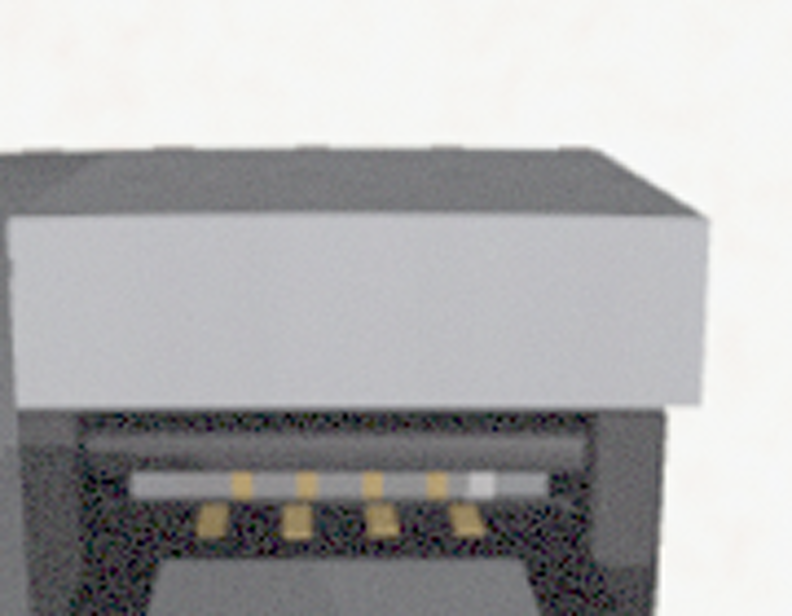

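```bash
python3 al.py w7 339 499 78 590 471
```

```text
move x 0.1 y -0.6
```

Emit:
move_arm([
  {"x":0,"y":0,"z":0.006,"rx":0,"ry":0,"rz":0,"claw":255},
  {"x":0,"y":0,"z":0.004,"rx":0,"ry":0,"rz":0,"claw":255},
  {"x":0,"y":0,"z":0,"rx":0,"ry":0,"rz":0,"claw":255},
])

```text
time: 5.85
ee_pos: [0.6492, 0.1042, 0.2135]
tool_rot: [0.678, 0.735, 0.0, 0.0]
wrist_force: [-0.0, 0.3, -1.9]
width: 0.0574
```

```bash
python3 snap.py w8 240 130 420 270 4.4
```

```text
5.85 [0.6492 0.1042 0.2135] yaw 4.68 z [ 6.e-04  1.e-04 -1.e+00] 0.0574 [-0.   0.3 -1.9]
```

View pics/w8c.png

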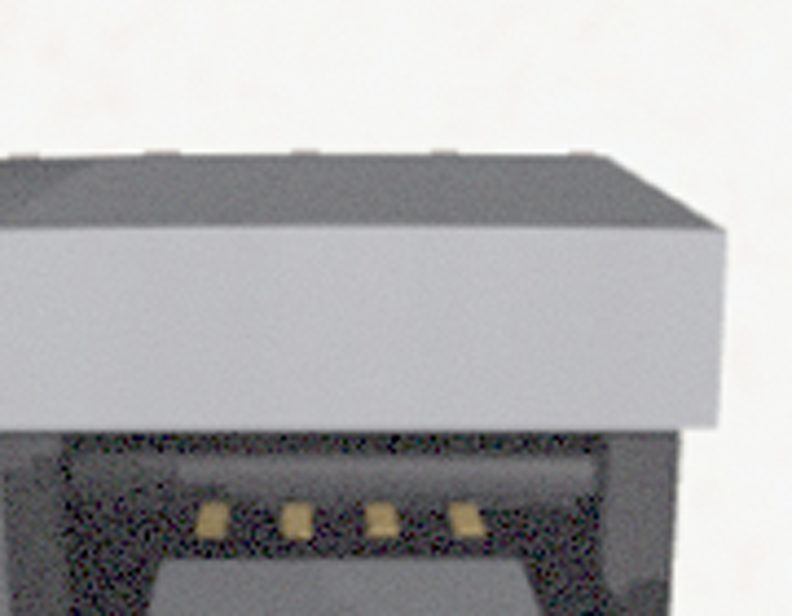

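Emit:
move_arm([
  {"x":0,"y":-0.0005,"z":0.007,"rx":0,"ry":0,"rz":0,"claw":255},
  {"x":0,"y":0,"z":0.008,"rx":0,"ry":0,"rz":0,"claw":255},
  {"x":0,"y":0,"z":0.006,"rx":0,"ry":0,"rz":0,"claw":255},
  {"x":0,"y":0,"z":0.002,"rx":0,"ry":0,"rz":0,"claw":255},
  {"x":0,"y":0,"z":0,"rx":0,"ry":0,"rz":0,"claw":255},
])

```text
time: 6.4
ee_pos: [0.6487, 0.1041, 0.1885]
tool_rot: [0.678, 0.735, 0.0, 0.0]
wrist_force: [0.5, -0.7, -0.9]
width: 0.0576
```

Emit:
move_arm([
  {"x":0,"y":0,"z":0.003,"rx":0,"ry":0,"rz":0,"claw":255},
  {"x":0,"y":0,"z":0.002,"rx":0,"ry":0,"rz":0,"claw":255},
  {"x":0,"y":0,"z":0.001,"rx":0,"ry":0,"rz":0,"claw":255},
])

```text
time: 6.7
ee_pos: [0.6489, 0.1042, 0.1824]
tool_rot: [0.678, 0.735, 0.0, 0.0]
wrist_force: [0.4, 0.9, -2.4]
width: 0.0574
```

Emit:
move_arm([
  {"x":0,"y":0,"z":0.0015,"rx":0,"ry":0,"rz":0,"claw":255},
  {"x":0,"y":0,"z":0,"rx":0,"ry":0,"rz":0,"claw":255},
])

```text
time: 6.9
ee_pos: [0.6491, 0.1042, 0.1822]
tool_rot: [0.678, 0.735, 0.001, 0.001]
wrist_force: [0.4, -0.3, -2.4]
width: 0.0571
```

Emit:
move_arm([
  {"x":0,"y":0,"z":0.002,"rx":0,"ry":0,"rz":0,"claw":255},
  {"x":0,"y":0,"z":0.001,"rx":0,"ry":0,"rz":0,"claw":255},
])

```text
time: 7.1
ee_pos: [0.6492, 0.1042, 0.1818]
tool_rot: [0.678, 0.735, 0.001, 0.001]
wrist_force: [-5.6, -0.3, 6.2]
width: 0.0573
```

Emit:
move_arm([
  {"x":0,"y":0,"z":-0.0005,"rx":0,"ry":0,"rz":0,"claw":0},
  {"x":0,"y":0,"z":0,"rx":0,"ry":0,"rz":0,"claw":0},
  {"x":0,"y":0,"z":0,"rx":0,"ry":0,"rz":0,"claw":0},
  {"x":0,"y":0,"z":0,"rx":0,"ry":0,"rz":0,"claw":0},
  {"x":0,"y":0,"z":0,"rx":0,"ry":0,"rz":0,"claw":0},
])

```text
time: 7.6
ee_pos: [0.6498, 0.1043, 0.1826]
tool_rot: [0.678, 0.735, 0.002, 0.002]
wrist_force: [-0.0, -0.8, -0.0]
width: 0.0854
```

Released. I'll lift away, checking as I go.

Emit:
move_arm([
  {"x":0,"y":0,"z":-0.02,"rx":0,"ry":0,"rz":0,"claw":0},
  {"x":0,"y":0,"z":-0.04,"rx":0,"ry":0,"rz":0,"claw":0},
  {"x":0,"y":0,"z":-0.03,"rx":0,"ry":0,"rz":0,"claw":0},
  {"x":0,"y":0,"z":0,"rx":0,"ry":0,"rz":0,"claw":0},
])

```text
time: 8.0
ee_pos: [0.6485, 0.1042, 0.2736]
tool_rot: [0.678, 0.735, 0.001, 0.001]
wrist_force: [0.6, 0.4, 0.2]
width: 0.0855
```

```bash
python3 snap.py w9 240 130 420 270 4.4
python3 - <<'E'
from h import *
plan([(np.array([.501,-.334,.25]),Rdown(np.radians(-18.5)))])
E
```

```text
8.0 [0.6485 0.1042 0.2736] yaw 4.68 z [ 0.0019  0.     -1.    ] 0.0855 [0.6 0.4 0.2]
-- seg [ 0.501 -0.334  0.25 ] n 11
[-0.0386, -0.0166, 0.002] [-0.0, 0.0, 0.0368]
[-0.0392, -0.0151, 0.002] [-0.0, 0.0, 0.0368]
[-0.0397, -0.0137, 0.002] [-0.0, 0.0, 0.0368]
[-0.0402, -0.0122, 0.002] [-0.0, 0.0, 0.0368]
[-0.0406, -0.0107, 0.002] [-0.0, 0.0, 0.0368]
[-0.041, -0.0092, 0.002] [-0.0, 0.0, 0.0368]
[-0.0413, -0.0077, 0.002] [-0.0, 0.0, 0.0368]
[-0.0415, -0.0062, 0.002] [-0.0, 0.0, 0.0368]
[-0.0417, -0.0047, 0.002] [-0.0, 0.0, 0.0368]
[-0.0419, -0.0031, 0.002] [-0.0, 0.0, 0.0368]
[-0.042, -0.0016, 0.002] [-0.0, 0.0, 0.0368]
```

View pics/w9.png

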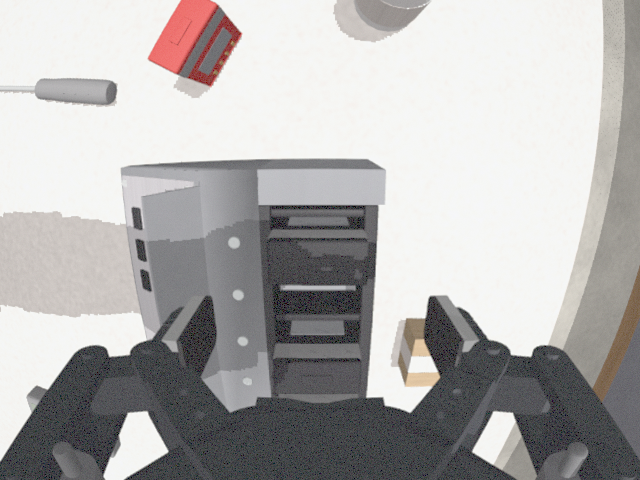

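The first pack is seated level in the left bay: its top lies around (320,258), like its neighbours. On to pack 2.

Emit:
move_arm([
  {"x":-0.025,"y":-0.011,"z":0,"rx":0,"ry":0,"rz":0.037,"claw":0},
  {"x":-0.039,"y":-0.016,"z":0,"rx":0,"ry":0,"rz":0.037,"claw":0},
  {"x":-0.04,"y":-0.014,"z":0,"rx":0,"ry":0,"rz":0.037,"claw":0},
  {"x":-0.04,"y":-0.012,"z":0,"rx":0,"ry":0,"rz":0.037,"claw":0},
  {"x":-0.041,"y":-0.011,"z":0.002,"rx":0,"ry":0,"rz":0.037,"claw":0},
  {"x":-0.041,"y":-0.009,"z":0.004,"rx":0,"ry":0,"rz":0.037,"claw":0},
  {"x":-0.041,"y":-0.008,"z":0.004,"rx":0,"ry":0,"rz":0.037,"claw":0},
  {"x":-0.042,"y":-0.006,"z":0.004,"rx":0,"ry":0,"rz":0.037,"claw":0},
])

```text
time: 8.85
ee_pos: [0.5375, -0.2049, 0.247]
tool_rot: [0.779, 0.627, -0.003, -0.004]
wrist_force: [0.9, -0.2, -0.1]
width: 0.0853
```

Run:
```python
from h import *
plan([(np.array([.501,-.334,.25]),Rdown(np.radians(-18.5)))])
```

```text
-- seg [ 0.501 -0.334  0.25 ] n 3
[-0.0447, -0.0027, -0.0011] [-0.0034, -0.0004, 0.0355]
[-0.0447, -0.0011, -0.001] [-0.0034, -0.0004, 0.0355]
[-0.0447, 0.0005, -0.001] [-0.0034, -0.0004, 0.0355]
```

Emit:
move_arm([
  {"x":-0.044,"y":-0.003,"z":-0.001,"rx":-0.003,"ry":0,"rz":0.035,"claw":0},
  {"x":-0.044,"y":-0.001,"z":-0.001,"rx":-0.003,"ry":0,"rz":0.035,"claw":0},
  {"x":-0.036,"y":0,"z":-0.001,"rx":-0.003,"ry":0,"rz":0.035,"claw":0},
  {"x":0,"y":0,"z":0,"rx":0,"ry":0,"rz":0,"claw":0},
])

```text
time: 9.25
ee_pos: [0.4967, -0.3318, 0.2434]
tool_rot: [0.814, 0.58, -0.002, -0.004]
wrist_force: [0.3, 0.6, 0.4]
width: 0.0853
```

```bash
python3 snap.py p1 220 170 420 320 4
```

```text
9.25 [ 0.4967 -0.3318  0.2434] yaw -19.03 z [-0.0074  0.0048 -1.    ] 0.0853 [0.3 0.6 0.4]
```

View pics/p1.png

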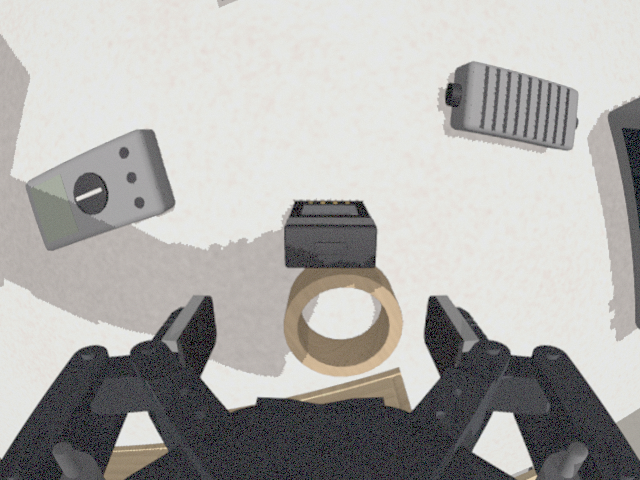

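View pics/p1c.png

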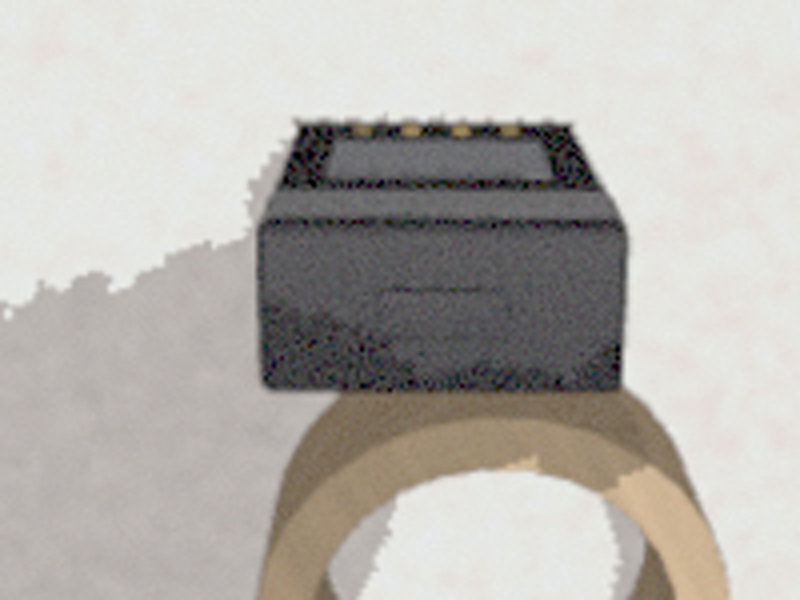

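Run:
```python
from h import *
f=lambda x,y:(220+x/4,170+y/4)
q=np.array([toolpt("p1",f(*u),zw=.095) for u in((258,225),(627,225),(622,388),(265,388))]);print(q.round(1),q.mean(0))
d=np.load("p1.npz");c=d["p"]+d["R"]@((q.mean(0)+[2.0,0,0])/1e3);print(c)
plan([(np.array([c[0],c[1],.19]),Rdown(np.radians(-19.0)))])
```

```text
[[ 13.1 -21.3 148.6]
 [ 13.3  34.9 148.1]
 [-13.3  35.3 148. ]
 [-13.4 -20.9 148.5]] [-8.04002449e-02  6.99560012e+00  1.48319472e+02]
[ 0.50282542 -0.33156827  0.09500436]
-- seg [ 0.5028 -0.3316  0.19  ] n 2
[0.0001, 0.0033, 0.0265] [-0.0048, -0.0017, 0.0007]
[0.0001, 0.0032, 0.0265] [-0.0048, -0.0017, 0.0007]
```

Emit:
move_arm([
  {"x":0,"y":0.003,"z":0.026,"rx":-0.005,"ry":-0.002,"rz":0,"claw":0},
  {"x":0,"y":0.003,"z":0.026,"rx":-0.005,"ry":-0.002,"rz":0,"claw":0},
  {"x":0,"y":0,"z":0.03,"rx":0,"ry":0,"rz":0,"claw":0},
  {"x":0,"y":0,"z":0.01,"rx":0,"ry":0,"rz":0,"claw":0},
  {"x":0,"y":0,"z":0,"rx":0,"ry":0,"rz":0,"claw":0},
])

```text
time: 9.8
ee_pos: [0.5026, -0.3265, 0.1454]
tool_rot: [0.812, 0.583, 0.0, -0.002]
wrist_force: [0.5, 0.1, 0.2]
width: 0.0855
```

```bash
python3 snap.py p2 220 270 420 420 4
```

```text
9.8 [ 0.5026 -0.3265  0.1454] yaw -18.67 z [-0.0019  0.0032 -1.    ] 0.0855 [0.5 0.1 0.2]
```

View pics/p2.png

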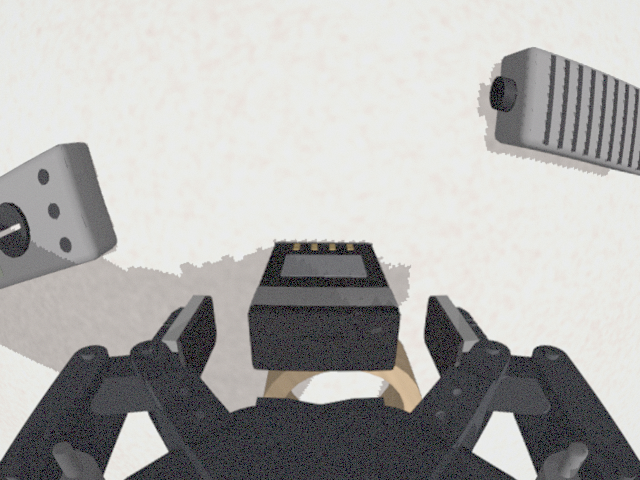

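Run:
```python
from h import *
q=np.array([toolpt("p2",u,zw=.095) for u in((249,306),(399,307),(396,370),(252,368))]);print(q.round(1),q.mean(0))
```

```text
[[  9.1 -25.6  50.5]
 [  8.7  29.1  50.4]
 [-20.1  30.7  50.3]
 [-19.1 -26.8  50.4]] [-5.33575606  1.86905512 50.39594397]
```

Emit:
move_arm([
  {"x":-0.004,"y":0.002,"z":0.008,"rx":-0.002,"ry":-0.001,"rz":0.008,"claw":0},
  {"x":0,"y":0,"z":0.006,"rx":0,"ry":0,"rz":0,"claw":0},
  {"x":0,"y":0,"z":0,"rx":0,"ry":0,"rz":0,"claw":0},
])

```text
time: 10.15
ee_pos: [0.505, -0.3318, 0.1339]
tool_rot: [0.815, 0.58, 0.001, 0.002]
wrist_force: [-0.5, -0.1, -0.2]
width: 0.0853
```

```bash
python3 snap.py p3 220 270 420 420 4
```

```text
10.15 [ 0.505  -0.3318  0.1339] yaw -19.1 z [ 0.0035 -0.0015 -1.    ] 0.0853 [-0.5 -0.1 -0.2]
```

View pics/p3c.png

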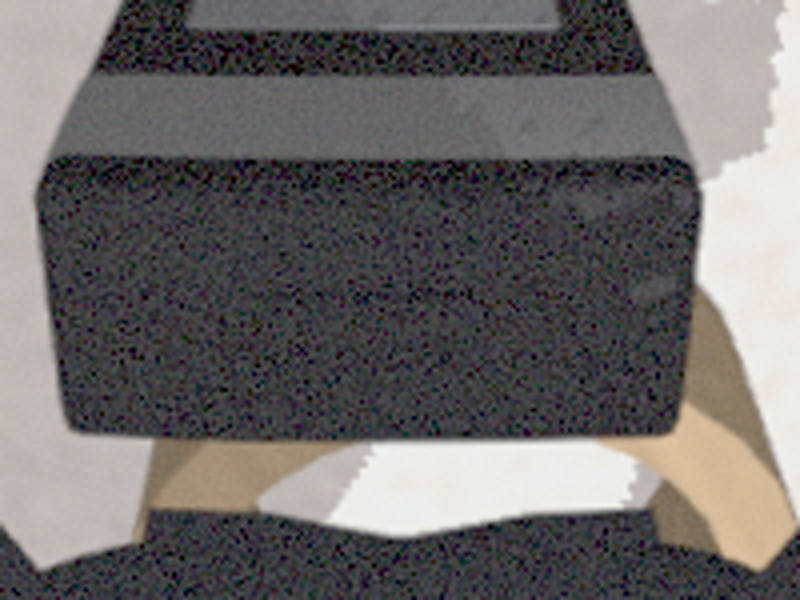

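Run:
```python
from h import *
f=lambda x,y:(220+x/4,270+y/4)
q=np.array([toolpt("p3",f(*u),zw=.095) for u in((38,160),(702,160),(686,435),(68,433))]);print(q.round(1),q.mean(0))
```

```text
[[ 13.4 -29.9  38.8]
 [ 13.5  25.3  39. ]
 [-15.6  26.6  39. ]
 [-15.5 -30.3  38.8]] [-1.03481959 -2.06426154 38.90919756]
```

Emit:
move_arm([
  {"x":0,"y":-0.002,"z":0.004,"rx":0.003,"ry":0,"rz":0,"claw":0},
  {"x":0,"y":0,"z":0,"rx":0,"ry":0,"rz":0,"claw":0},
  {"x":0,"y":0,"z":0,"rx":0,"ry":0,"rz":0,"claw":255},
  {"x":0,"y":0,"z":0,"rx":0,"ry":0,"rz":0,"claw":255},
  {"x":0,"y":0,"z":0,"rx":0,"ry":0,"rz":0,"claw":255},
  {"x":0,"y":0,"z":0,"rx":0,"ry":0,"rz":0,"claw":255},
  {"x":0,"y":0,"z":0,"rx":0,"ry":0,"rz":0,"claw":255},
])

```text
time: 10.9
ee_pos: [0.5033, -0.3318, 0.1315]
tool_rot: [0.815, 0.58, 0.0, 0.001]
wrist_force: [-1.0, -0.6, -0.6]
width: 0.057
```

Emit:
move_arm([
  {"x":0,"y":0,"z":0,"rx":0,"ry":0,"rz":0,"claw":255},
])

```text
time: 11.0
ee_pos: [0.5033, -0.3318, 0.1315]
tool_rot: [0.815, 0.58, 0.0, 0.001]
wrist_force: [-1.1, 0.1, 0.8]
width: 0.0574
```

Emit:
move_arm([
  {"x":0,"y":0,"z":-0.02,"rx":0,"ry":0,"rz":0,"claw":255},
  {"x":0,"y":0,"z":-0.045,"rx":0,"ry":0,"rz":0,"claw":255},
  {"x":0,"y":0,"z":-0.045,"rx":0,"ry":0,"rz":0,"claw":255},
  {"x":0,"y":0,"z":-0.045,"rx":0,"ry":0,"rz":0,"claw":255},
  {"x":0,"y":0,"z":-0.015,"rx":0,"ry":0,"rz":0,"claw":255},
])

```text
time: 11.5
ee_pos: [0.5011, -0.3297, 0.3024]
tool_rot: [0.815, 0.58, -0.001, -0.004]
wrist_force: [0.3, -0.7, -1.9]
width: 0.0572
```

Run:
```python
from h import *
p,Rm,o=cur();print(p,o["width"])
plan([(np.array([.652,.0643,.315]),Rdown(np.radians(4.65)))])
```

```text
[ 0.50108516 -0.3297358   0.30244722] 0.057242374883638196
-- seg [0.652  0.0643 0.315 ] n 10
[0.0422, 0.0013, -0.0012] [-0.0006, -0.0004, -0.0415]
[0.0421, 0.0031, -0.0012] [-0.0006, -0.0004, -0.0415]
[0.0419, 0.0048, -0.0012] [-0.0006, -0.0004, -0.0415]
[0.0417, 0.0066, -0.0012] [-0.0006, -0.0004, -0.0415]
[0.0414, 0.0083, -0.0012] [-0.0006, -0.0004, -0.0415]
[0.041, 0.01, -0.0012] [-0.0006, -0.0004, -0.0415]
[0.0405, 0.0117, -0.0012] [-0.0006, -0.0004, -0.0415]
[0.04, 0.0134, -0.0012] [-0.0006, -0.0004, -0.0415]
[0.0394, 0.015, -0.0012] [-0.0006, -0.0004, -0.0415]
[0.0388, 0.0166, -0.0013] [-0.0006, -0.0004, -0.0415]
```

Emit:
move_arm([
  {"x":0.025,"y":0.001,"z":-0.006,"rx":0,"ry":0,"rz":-0.041,"claw":255},
  {"x":0.042,"y":0.003,"z":-0.004,"rx":0,"ry":0,"rz":-0.041,"claw":255},
  {"x":0.042,"y":0.005,"z":-0.003,"rx":0,"ry":0,"rz":-0.041,"claw":255},
  {"x":0.042,"y":0.007,"z":-0.003,"rx":0,"ry":0,"rz":-0.041,"claw":255},
  {"x":0.041,"y":0.008,"z":-0.003,"rx":0,"ry":0,"rz":-0.041,"claw":255},
  {"x":0.041,"y":0.01,"z":-0.003,"rx":0,"ry":0,"rz":-0.041,"claw":255},
  {"x":0.041,"y":0.012,"z":-0.003,"rx":0,"ry":0,"rz":-0.041,"claw":255},
])

```text
time: 12.2
ee_pos: [0.6038, -0.0668, 0.3305]
tool_rot: [0.723, 0.691, -0.001, -0.001]
wrist_force: [0.8, -1.4, -1.9]
width: 0.057
```

Run:
```python
from h import *
p,Rm,o=cur();print(p,o["width"])
plan([(np.array([.652,.0643,.300]),Rdown(np.radians(4.65)))])
```

```text
[ 0.60380723 -0.06677747  0.3304954 ] 0.05699458707248642
-- seg [0.652  0.0643 0.3   ] n 4
[0.0333, 0.0106, 0.0076] [-0.0006, -0.0002, -0.0318]
[0.0329, 0.0116, 0.0076] [-0.0006, -0.0002, -0.0318]
[0.0325, 0.0126, 0.0076] [-0.0006, -0.0002, -0.0318]
[0.0321, 0.0137, 0.0076] [-0.0006, -0.0002, -0.0318]
```

Emit:
move_arm([
  {"x":0.033,"y":0.011,"z":0.006,"rx":0,"ry":0,"rz":-0.032,"claw":255},
  {"x":0.033,"y":0.012,"z":0.006,"rx":0,"ry":0,"rz":-0.032,"claw":255},
  {"x":0.032,"y":0.013,"z":0.006,"rx":0,"ry":0,"rz":-0.032,"claw":255},
  {"x":0.027,"y":0.011,"z":0.006,"rx":0,"ry":0,"rz":-0.032,"claw":255},
  {"x":0,"y":0,"z":0,"rx":0,"ry":0,"rz":0,"claw":255},
])

```text
time: 12.7
ee_pos: [0.6525, 0.0698, 0.3041]
tool_rot: [0.673, 0.74, -0.0, -0.002]
wrist_force: [-0.9, -1.3, -2.1]
width: 0.0572
```

```bash
python3 snap.py b1 240 130 420 270 4.4;python3 - <<'E'
from h import *
plan([(np.array([.652,.0643,.29]),Rdown(np.radians(4.65)))])
E
```

```text
12.7 [0.6525 0.0698 0.3041] yaw 5.44 z [-0.0032  0.002  -1.    ] 0.0572 [-0.9 -1.3 -2.1]
-- seg [0.652  0.0643 0.29  ] n 1
[-0.0039, -0.0005, 0.0145] [-0.003, -0.0014, 0.0122]
```

View pics/b1.png

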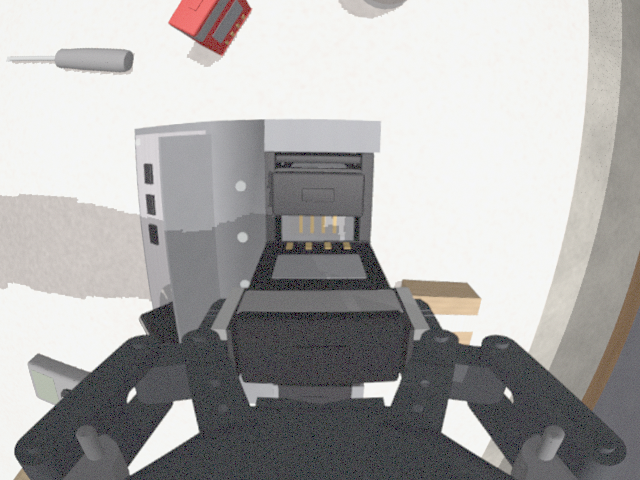

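Emit:
move_arm([
  {"x":-0.004,"y":-0.0005,"z":0.011,"rx":-0.003,"ry":-0.001,"rz":0.012,"claw":255},
  {"x":0,"y":0,"z":0,"rx":0,"ry":0,"rz":0,"claw":255},
  {"x":0,"y":0,"z":0,"rx":0,"ry":0,"rz":0,"claw":255},
])

```text
time: 13.05
ee_pos: [0.6516, 0.0624, 0.2934]
tool_rot: [0.678, 0.735, -0.0, -0.0]
wrist_force: [0.2, -0.3, -1.8]
width: 0.0571
```

```bash
python3 snap.py b2 240 130 420 270 4.4
```

```text
13.05 [0.6516 0.0624 0.2934] yaw 4.55 z [-7.e-04 -5.e-04 -1.e+00] 0.0571 [ 0.2 -0.3 -1.8]
```

View pics/b2c.png

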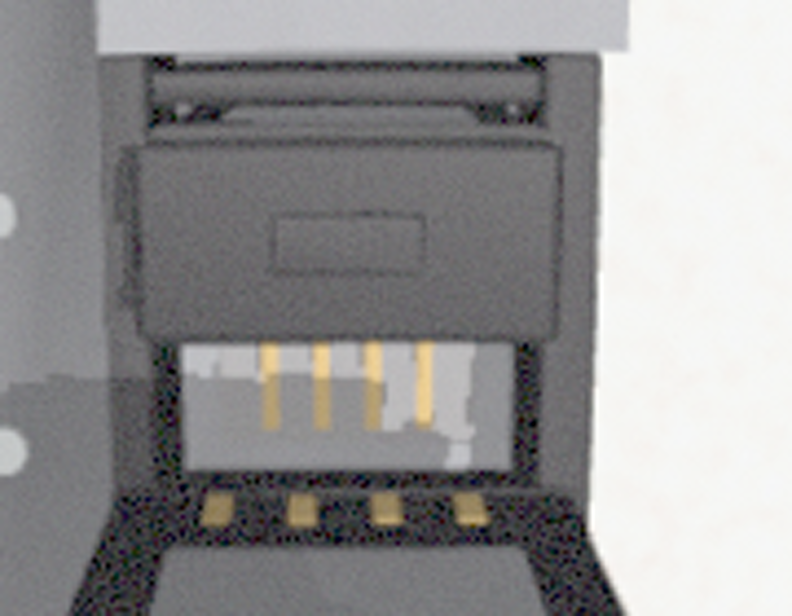

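Run:
```python
from h import *
g=lambda x,y:(260+x/5,150+y/5)
f=lambda x,y:(240+x/4.4,130+y/4.4)
a=toolpt("w3",g(350,325),zw=.098);b=toolpt("w3",g(320,420),zw=.052);print("w3 rim",a.round(1),"cont",b.round(1),"off",(a-b)[0].round(1))
c=toolpt("b2",f(345,430),zw=.052);d=toolpt("b2",f(345,470),zw=.052)
print("b2 cont",c.round(1),"floor far",d.round(1),"rim pred",(c[0]+(a-b)[0]).round(1))
print("bayL/R",toolpt("b2",f(158,440),zw=.098).round(1),toolpt("b2",f(540,440),zw=.098).round(1))
print("packbot",toolpt("b2",f(344,493),zt=.1315).round(1),[toolpt("b2",f(u,510),zt=.127).round(1)[1] for u in(217,471)])
print("placed top edges",toolpt("b2",f(345,338),zw=.147).round(1),toolpt("b2",f(345,145),zw=.147).round(1),toolpt("b2",f(138,240),zw=.147).round(1),toolpt("b2",f(560,240),zw=.147).round(1))
```

```text
w3 rim [ 11.7   6.9 184.5] cont [-15.3   3.3 230.5] off 27.1
b2 cont [-12.8  -1.4 241.4] floor far [-21.1  -1.4 241.5] rim pred 14.2
bayL/R [ -2.2 -32.8 195.5] [ -2.1  31.6 195.4]
packbot [  8.4  -1.1 131.5] [np.float64(-17.1), np.float64(15.0)]
placed top edges [ 25.6  -1.  146.4] [ 51.6  -1.  146.4] [ 39.1 -28.6 146.4] [ 39.1  27.7 146.4]
```

Emit:
move_arm([
  {"x":0.0015,"y":0,"z":0.015,"rx":0,"ry":0,"rz":0,"claw":255},
  {"x":0,"y":0,"z":0.018,"rx":0,"ry":0,"rz":0,"claw":255},
  {"x":0,"y":0,"z":0.012,"rx":0,"ry":0,"rz":0,"claw":255},
  {"x":0,"y":0,"z":0,"rx":0,"ry":0,"rz":0,"claw":255},
])

```text
time: 13.5
ee_pos: [0.6522, 0.0616, 0.2499]
tool_rot: [0.68, 0.734, 0.001, 0.001]
wrist_force: [-0.0, -0.5, -2.5]
width: 0.0573
```

```bash
python3 snap.py b3 240 130 420 270 4.4
```

```text
13.5 [0.6522 0.0616 0.2499] yaw 4.38 z [ 2.8e-03 -9.0e-04 -1.0e+00] 0.0573 [-0.  -0.5 -2.5]
```

View pics/b3c.png

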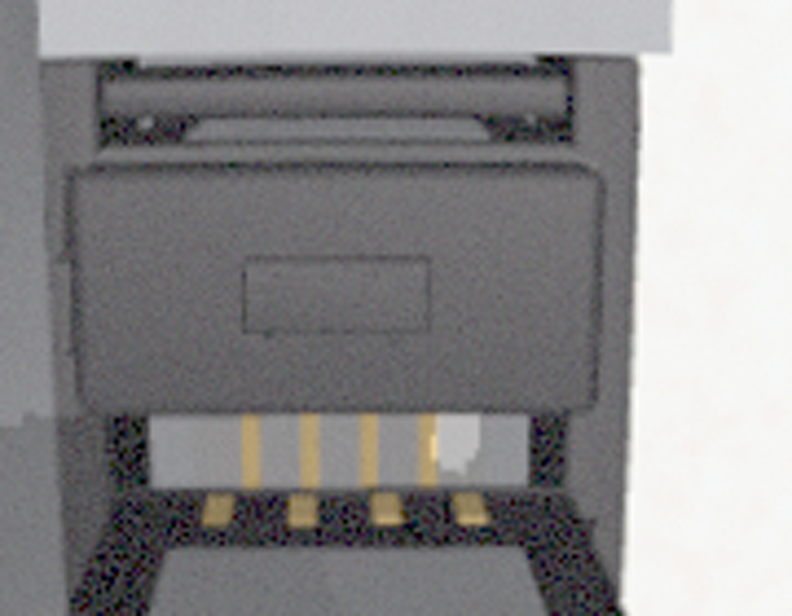

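Run:
```python
from h import *
f=lambda x,y:(240+x/4.4,130+y/4.4)
print("packbot",toolpt("b3",f(344,490),zt=.1315).round(1))
e=[toolpt("b3",f(340,r),zw=.147).round(1)[0] for r in(410,168,155)];print("placed",e)
print("bay",toolpt("b3",f(110,450),zw=.098).round(1)[1],toolpt("b3",f(566,450),zw=.098).round(1)[1],"cont",[toolpt("b3",f(u,470),zw=.052).round(1)[1] for u in(251,429)],"rim103",toolpt("b3",f(340,77),zw=.098).round(1)[0],toolpt("b3",f(340,112),zw=.098).round(1)[0],"wall",toolpt("b3",f(340,52),zw=.1).round(1)[0])
p,Rm,o=cur();print(R.from_matrix(Rm.T@Rdown(np.radians(4.65))).as_rotvec().round(4))
```

```text
packbot [  8.8  -1.1 131.5]
placed [np.float64(26.7), np.float64(53.1), np.float64(54.4)]
bay -34.3 30.2 cont [np.float64(-17.3), np.float64(13.1)] rim103 60.4 55.6 wall 63.8
[ 0.0038  0.0012 -0.0047]
```

Emit:
move_arm([
  {"x":0.0015,"y":-0.0005,"z":0.004,"rx":0.0035,"ry":0.001,"rz":-0.004,"claw":255},
  {"x":0,"y":0,"z":0.003,"rx":0,"ry":0,"rz":0,"claw":255},
  {"x":0,"y":0,"z":0,"rx":0,"ry":0,"rz":0,"claw":255},
])

```text
time: 13.85
ee_pos: [0.6528, 0.0629, 0.2456]
tool_rot: [0.678, 0.735, 0.001, 0.001]
wrist_force: [-0.5, -0.2, -1.0]
width: 0.0574
```

```bash
python3 snap.py b4 240 130 420 270 4.4
```

```text
13.85 [0.6528 0.0629 0.2456] yaw 4.62 z [ 2.9e-03 -1.0e-04 -1.0e+00] 0.0574 [-0.5 -0.2 -1. ]
```

View pics/b4c.png

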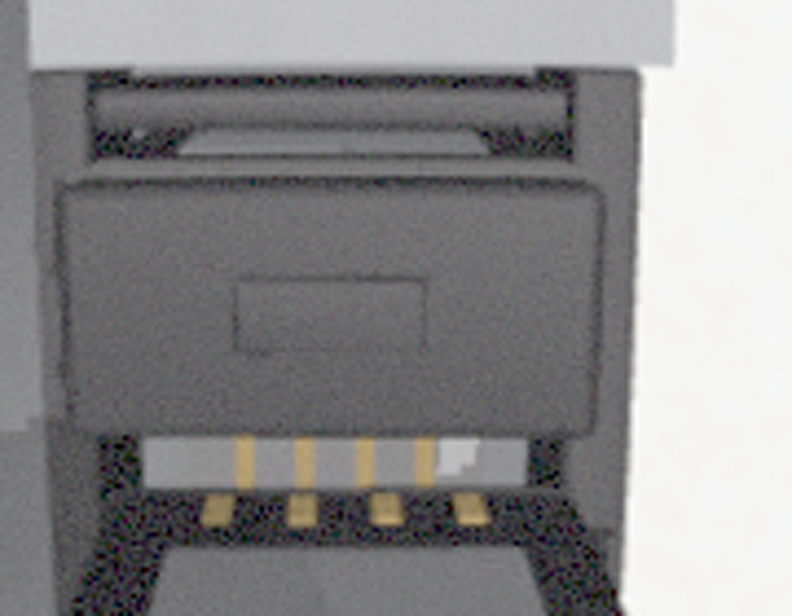

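```bash
cat > al2.py <<'E'
from h import *
import sys
t=sys.argv[1];bot,p410,p168,r103,r97,L,Rr,c1,c4=map(float,sys.argv[2:])
f=lambda x,y:(240+x/4.4,130+y/4.4)
b=toolpt(t,f(344,bot),zt=.1315)
r=(toolpt(t,f(340,r103),zw=.098)[0]-46+toolpt(t,f(340,r97),zw=.098)[0]-40)/2
print("bot",b.round(1),"rim",r.round(1),"move x",(r-5+.2-b[0]).round(1),"placed c",((toolpt(t,f(340,p410),zw=.147)+toolpt(t,f(340,p168),zw=.147))[0]/2+2.1).round(1))
by=(toolpt(t,f(L,450),zw=.098)[1]+toolpt(t,f(Rr,450),zw=.098)[1])/2;cy=(toolpt(t,f(c1,470),zw=.052)[1]+toolpt(t,f(c4,470),zw=.052)[1])/2
print("move y",(by-b[1]).round(1),(cy-b[1]).round(1))
E
python3 al2.py b4 490 434 186 90 127 100 566 245 426
```

```text
bot [  8.8  -1.  131.5] rim 13.4 move x -0.2 placed c 40.5
move y -1.6 -1.8
```

Emit:
move_arm([
  {"x":0,"y":-0.001,"z":0.005,"rx":0.003,"ry":0,"rz":0,"claw":255},
  {"x":0,"y":0,"z":0.003,"rx":0,"ry":0,"rz":0,"claw":255},
  {"x":0,"y":0,"z":0,"rx":0,"ry":0,"rz":0,"claw":255},
])

```text
time: 14.2
ee_pos: [0.652, 0.0629, 0.2376]
tool_rot: [0.678, 0.735, 0.0, 0.0]
wrist_force: [0.4, -0.5, -2.1]
width: 0.0572
```

```bash
python3 snap.py b5 240 130 420 270 4.4
```

```text
14.2 [0.652  0.0629 0.2376] yaw 4.63 z [ 8.e-04 -4.e-04 -1.e+00] 0.0572 [ 0.4 -0.5 -2.1]
```

View pics/b5c.png

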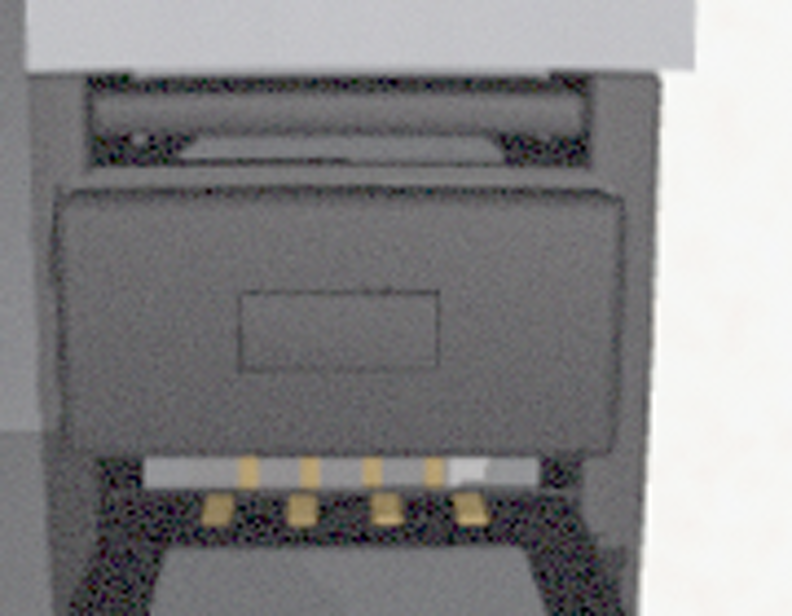

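```bash
python3 al2.py b5 490 453 194 94 133 98 582 248 434
```

```text
bot [  8.8  -1.  131.5] rim 13.3 move x -0.3 placed c 40.7
move y -0.6 -0.8
```

Emit:
move_arm([
  {"x":-0.0002,"y":-0.0005,"z":0.005,"rx":0,"ry":0,"rz":0,"claw":255},
  {"x":0,"y":0,"z":0.006,"rx":0,"ry":0,"rz":0,"claw":255},
  {"x":0,"y":0,"z":0.001,"rx":0,"ry":0,"rz":0,"claw":255},
])

```text
time: 14.55
ee_pos: [0.6516, 0.0627, 0.225]
tool_rot: [0.678, 0.735, 0.0, 0.001]
wrist_force: [-0.3, -0.1, -2.9]
width: 0.0575
```

Emit:
move_arm([
  {"x":0,"y":0,"z":0.004,"rx":0,"ry":0,"rz":0,"claw":255},
  {"x":0,"y":0,"z":0.002,"rx":0,"ry":0,"rz":0,"claw":255},
])

```text
time: 14.75
ee_pos: [0.6516, 0.0627, 0.2183]
tool_rot: [0.678, 0.735, 0.0, 0.0]
wrist_force: [0.7, 0.1, -1.7]
width: 0.0575
```

```bash
python3 snap.py b6 240 130 420 270 4.4
```

```text
14.75 [0.6516 0.0627 0.2183] yaw 4.63 z [ 9.e-04 -4.e-04 -1.e+00] 0.0575 [ 0.7  0.1 -1.7]
```

View pics/b6c.png

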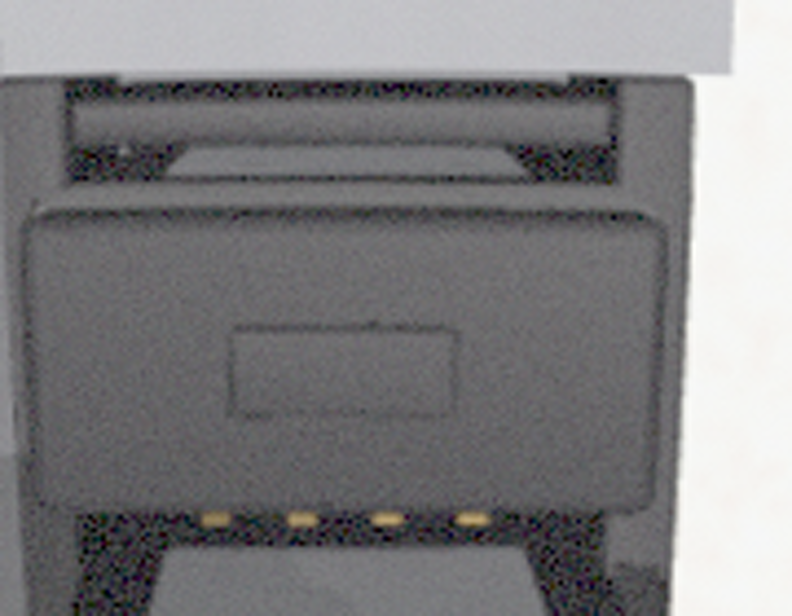

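Emit:
move_arm([
  {"x":0,"y":0,"z":0.007,"rx":0,"ry":0,"rz":0,"claw":255},
  {"x":0,"y":0,"z":0.008,"rx":0,"ry":0,"rz":0,"claw":255},
  {"x":0,"y":0,"z":0.007,"rx":0,"ry":0,"rz":0,"claw":255},
  {"x":0,"y":0,"z":0.004,"rx":0,"ry":0,"rz":0,"claw":255},
  {"x":0,"y":0,"z":0.001,"rx":0,"ry":0,"rz":0,"claw":255},
])

```text
time: 15.3
ee_pos: [0.6515, 0.0626, 0.1885]
tool_rot: [0.678, 0.735, 0.0, 0.0]
wrist_force: [-0.2, -0.7, -1.5]
width: 0.0577
```

Emit:
move_arm([
  {"x":0,"y":0,"z":0.003,"rx":0,"ry":0,"rz":0,"claw":255},
  {"x":0,"y":0,"z":0.002,"rx":0,"ry":0,"rz":0,"claw":255},
  {"x":0,"y":0,"z":0.002,"rx":0,"ry":0,"rz":0,"claw":255},
])

```text
time: 15.6
ee_pos: [0.6514, 0.0627, 0.1833]
tool_rot: [0.678, 0.735, 0.0, 0.001]
wrist_force: [-11.2, 0.3, 30.2]
width: 0.057
```

Emit:
move_arm([
  {"x":0,"y":0,"z":-0.0005,"rx":0,"ry":0,"rz":0,"claw":255},
  {"x":0,"y":0,"z":0,"rx":0,"ry":0,"rz":0,"claw":0},
  {"x":0,"y":0,"z":0,"rx":0,"ry":0,"rz":0,"claw":0},
  {"x":0,"y":0,"z":0,"rx":0,"ry":0,"rz":0,"claw":0},
  {"x":0,"y":0,"z":0,"rx":0,"ry":0,"rz":0,"claw":0},
  {"x":0,"y":0,"z":0,"rx":0,"ry":0,"rz":0,"claw":0},
])

```text
time: 16.2
ee_pos: [0.6525, 0.0627, 0.1856]
tool_rot: [0.678, 0.735, 0.002, 0.002]
wrist_force: [0.0, -0.6, 0.2]
width: 0.0852
```

Emit:
move_arm([
  {"x":0,"y":0,"z":-0.02,"rx":0,"ry":0,"rz":0,"claw":0},
  {"x":0,"y":0,"z":-0.04,"rx":0,"ry":0,"rz":0,"claw":0},
  {"x":0,"y":0,"z":-0.045,"rx":0,"ry":0,"rz":0,"claw":0},
  {"x":0,"y":0,"z":0,"rx":0,"ry":0,"rz":0,"claw":0},
])

```text
time: 16.6
ee_pos: [0.6511, 0.0627, 0.292]
tool_rot: [0.678, 0.735, 0.0, 0.0]
wrist_force: [1.2, 0.1, -0.2]
width: 0.0852
```

```bash
python3 snap.py b7 240 130 420 270 4.4
```

```text
16.6 [0.6511 0.0627 0.292 ] yaw 4.63 z [ 8.e-04 -5.e-04 -1.e+00] 0.0852 [ 1.2  0.1 -0.2]
```

View pics/b7.png

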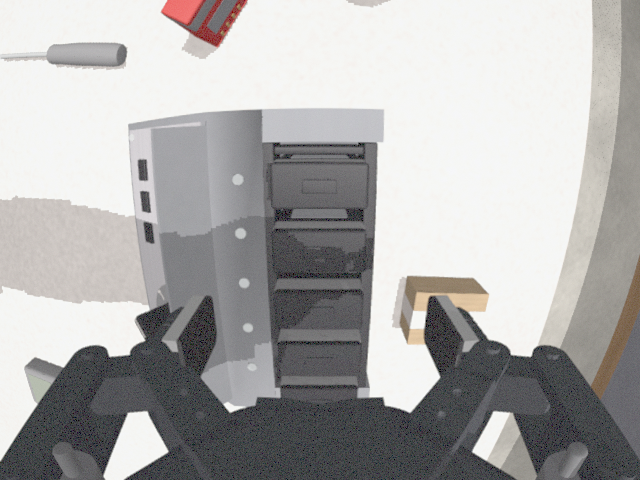

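Run:
```python
from h import *
p0=(0.58277755,0.01256639,0.07568206)
def toch(w):
    c,s=np.cos(p0[2]),np.sin(p0[2]);e=w-[p0[0],p0[1],0];return (np.array([c*e[0]+s*e[1],-s*e[0]+c*e[1],e[2]])*1e3).round(1)
a=onz("top",245+489/5,155+457/5,.0627);print(a,toch(a))
b=onz("side",250+270/4,170+455/4,.0627);print(b,toch(b))
pc=(.583,.0175,.0812)
c35,s35=np.cos(np.radians(35)),np.sin(np.radians(35))
n=np.array([-s35,0,c35]);A=np.array([-.0612,-.063,.0627])
G=chwp(A,pc);nw=chwp(n,(0,0,pc[2]));print("axis base",G,"n",nw)
z=-nw;x=np.array([-np.sin(pc[2]),np.cos(pc[2]),0]);y=np.cross(z,x);Rt=np.column_stack([x,y,z])
print(np.linalg.det(Rt))
p,Rm,o=cur();print(o["q"].round(2))
tgt=G+nw*(.054+.029+.07);print(tgt)
via=np.array([.5,.03,.30])
plan([(via,Rm@R.from_rotvec(R.from_matrix(Rm.T@Rt).as_rotvec()*.5).as_matrix()),(tgt,Rt)])
```

```text
[ 0.52456865 -0.05213492  0.0627    ] [-62.9 -60.1  62.7]
[ 0.52792642 -0.05575539  0.0627    ] [-59.9 -64.   62.7]
axis base [ 0.52711163 -0.0502564   0.0627    ] n [-0.57168655 -0.04652324  0.81915204]
0.9999999999999999
[-0.02  0.55  0.21  1.23 -0.    1.47]
[ 0.43964359 -0.05737446  0.18803026]
-- seg [0.5  0.03 0.3 ] n 4
[-0.0051, -0.0381, -0.0026] [-0.0767, 0.0, -0.0]
[-0.0051, -0.0378, -0.0056] [-0.0767, 0.0, -0.0]
[-0.0051, -0.0372, -0.0084] [-0.0767, 0.0, -0.0]
[-0.0051, -0.0365, -0.0113] [-0.0767, 0.0, -0.0]
-- seg [ 0.4396 -0.0574  0.188 ] n 4
[-0.0206, -0.0244, 0.0217] [-0.0767, 0.0, -0.0]
[-0.0205, -0.026, 0.0197] [-0.0767, 0.0, -0.0]
[-0.0205, -0.0274, 0.0177] [-0.0767, 0.0, -0.0]
[-0.0205, -0.0287, 0.0155] [-0.0767, 0.0, -0.0]
```

Emit:
move_arm([
  {"x":-0.005,"y":-0.025,"z":-0.003,"rx":-0.077,"ry":0,"rz":0,"claw":0},
  {"x":-0.005,"y":-0.038,"z":-0.005,"rx":-0.077,"ry":0,"rz":0,"claw":0},
  {"x":-0.005,"y":-0.037,"z":-0.008,"rx":-0.077,"ry":0,"rz":0,"claw":0},
  {"x":-0.005,"y":-0.037,"z":-0.011,"rx":-0.077,"ry":0,"rz":0,"claw":0},
  {"x":-0.02,"y":-0.025,"z":0.01,"rx":-0.077,"ry":0,"rz":0,"claw":0},
  {"x":-0.02,"y":-0.026,"z":0.015,"rx":-0.077,"ry":0,"rz":0,"claw":0},
])

```text
time: 17.25
ee_pos: [0.474, -0.0113, 0.2491]
tool_rot: [0.658, 0.716, 0.171, 0.159]
wrist_force: [0.4, -0.8, -1.1]
width: 0.0855
```

```bash
cat > sel.py <<'E'
from h import *
pc=(.583,.0175,.0812)
c35,s35=np.cos(np.radians(35)),np.sin(np.radians(35))
A=np.array([-.0612,-.062,.0627])
G=chwp(A,pc);nw=chwp(np.array([-s35,0,c35]),(0,0,pc[2]))
ey=np.array([-np.sin(pc[2]),np.cos(pc[2]),0])   # charger y (left)
up=np.cross(ey,nw);  # check: upslope
up=up if up[2]>0 else -up
def Rsel(ang): # tool y at angle ang clockwise (seen looking at panel) from upslope
    right=-ey
    y=np.cos(ang)*up+np.sin(ang)*right;z=-nw;return np.column_stack([np.cross(y,z),y,z])
E
python3 - <<'E'
from sel import *
p,Rm,o=cur();print(p,o["q"].round(2),o["time"])
plan([(G+nw*.153,Rsel(0))])
E
```

```text
[ 0.47395832 -0.01131095  0.24908505] [-0.26 -0.03 -0.81  0.35  0.15  1.26] 17.25
-- seg [ 0.4396 -0.0564  0.188 ] n 2
[-0.0209, -0.0308, 0.0186] [-0.0699, -0.0001, 0.002]
[-0.021, -0.032, 0.0164] [-0.0699, -0.0001, 0.002]
```

Emit:
move_arm([
  {"x":-0.021,"y":-0.031,"z":0.018,"rx":-0.07,"ry":0,"rz":0.002,"claw":0},
  {"x":-0.021,"y":-0.028,"z":0.014,"rx":-0.07,"ry":0,"rz":0.002,"claw":0},
  {"x":0,"y":0,"z":0,"rx":0,"ry":0,"rz":0,"claw":0},
])

```text
time: 17.55
ee_pos: [0.432, -0.056, 0.1864]
tool_rot: [0.647, 0.7, 0.222, 0.205]
wrist_force: [-0.9, -0.2, -0.0]
width: 0.0853
```

```bash
python3 snap.py k1 180 100 460 310 2.8
python3 - <<'E'
from sel import *
p,Rm,o=cur();print(p,o["q"].round(2),o["time"])
plan([(G+nw*.153,Rsel(0))])
print(proj("wrist",G),proj("wrist",G+.041*nw))
E
```

```text
17.55 [ 0.432  -0.056   0.1864] yaw 4.45 z [ 0.5739  0.046  -0.8177] 0.0853 [-0.9 -0.2 -0. ]
[ 0.43418301 -0.05607423  0.18830408] [-0.48 -0.02 -1.09 -0.05  0.31  1.1 ] 17.6
-- seg [ 0.4396 -0.0564  0.188 ] n 1
[-0.0007, 0.0042, 0.0033] [0.0033, 0.0008, -0.0019]
[326.63124331 244.02640483] [328.15661846 267.33307671]
```

View pics/k1.png

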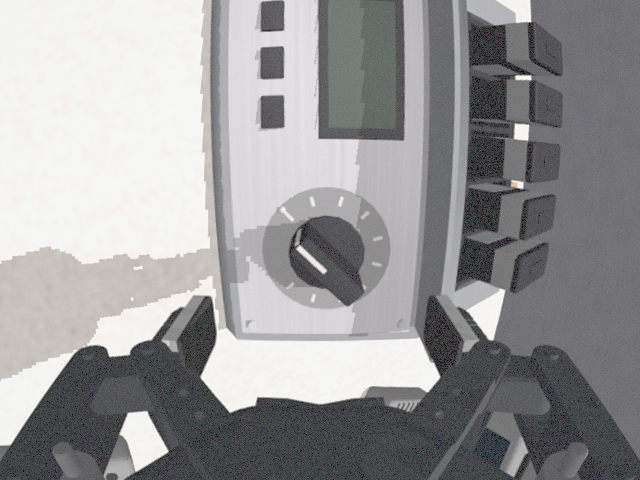

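View pics/k1c.png

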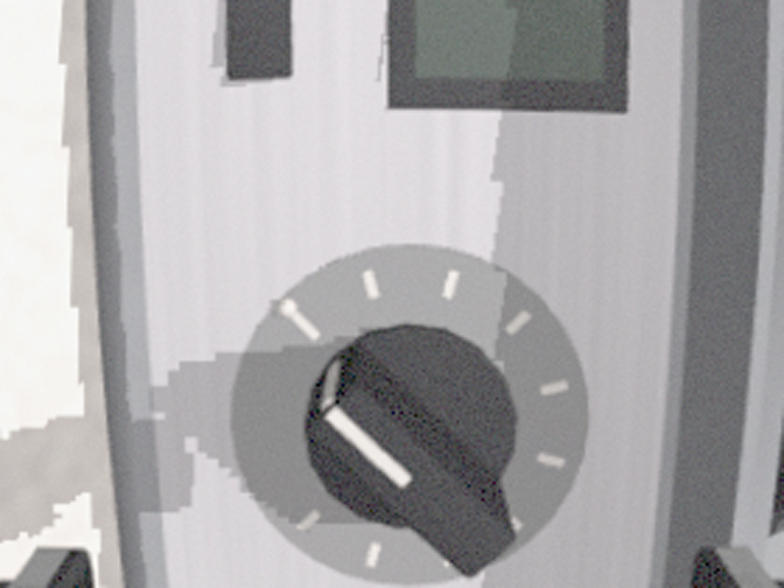

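The selector stands at off: the pointer end aims at the dotted long tick at crop (295,315). It needs 150° clockwise. I'll rotate the jaws −45° so they lie across the bar and come closer.

Run:
```python
from sel import *
plan([(G+nw*.13,Rsel(np.radians(-45)))])
```

```text
-- seg [ 0.4527 -0.0553  0.1692] n 6
[-0.0001, 0.0007, 0.0044] [0.0005, 0.0003, -0.1312]
[-0.0002, 0.0007, 0.0044] [0.0005, 0.0003, -0.1312]
[-0.0003, 0.0006, 0.0044] [0.0005, 0.0003, -0.1312]
[-0.0004, 0.0006, 0.0044] [0.0005, 0.0003, -0.1312]
[-0.0005, 0.0005, 0.0044] [0.0005, 0.0003, -0.1312]
[-0.0005, 0.0005, 0.0044] [0.0005, 0.0003, -0.1312]
```

Emit:
move_arm([
  {"x":0,"y":0.001,"z":0.004,"rx":0,"ry":0,"rz":-0.13,"claw":0},
  {"x":0,"y":0.001,"z":0.004,"rx":0,"ry":0,"rz":-0.13,"claw":0},
  {"x":0,"y":0.001,"z":0.004,"rx":0,"ry":0,"rz":-0.13,"claw":0},
  {"x":0,"y":0.001,"z":0.004,"rx":0,"ry":0,"rz":-0.13,"claw":0},
  {"x":0,"y":0,"z":0.004,"rx":0,"ry":0,"rz":-0.13,"claw":0},
  {"x":0,"y":0,"z":0.002,"rx":0,"ry":0,"rz":-0.12,"claw":0},
  {"x":0,"y":0,"z":0,"rx":0,"ry":0,"rz":0,"claw":0},
])

```text
time: 18.3
ee_pos: [0.4582, -0.0529, 0.1767]
tool_rot: [0.321, 0.897, 0.125, 0.276]
wrist_force: [0.2, -0.6, 0.5]
width: 0.0852
```

```bash
python3 snap.py k2 200 170 440 350 3.3
python3 - <<'E'
from sel import *
p,Rm,o=cur();print(p,o["q"].round(2),o["time"])
plan([(G+nw*.13,Rsel(np.radians(-45)))])
print(proj("wrist",G),proj("wrist",G+.041*nw))
E
```

```text
18.3 [ 0.4582 -0.0529  0.1767] yaw 56.42 z [ 0.5761  0.0466 -0.816 ] 0.0852 [ 0.2 -0.6  0.5]
[ 0.4582983  -0.05297115  0.17688583] [-0.43  0.06 -1.07 -0.11  0.29  0.34] 18.35
-- seg [ 0.4527 -0.0553  0.1692] n 1
[0.0053, -0.0077, 0.0029] [0.0038, 0.0044, 0.0139]
[307.04873738 246.79836534] [304.45591927 274.14356534]
```

View pics/k2c.png

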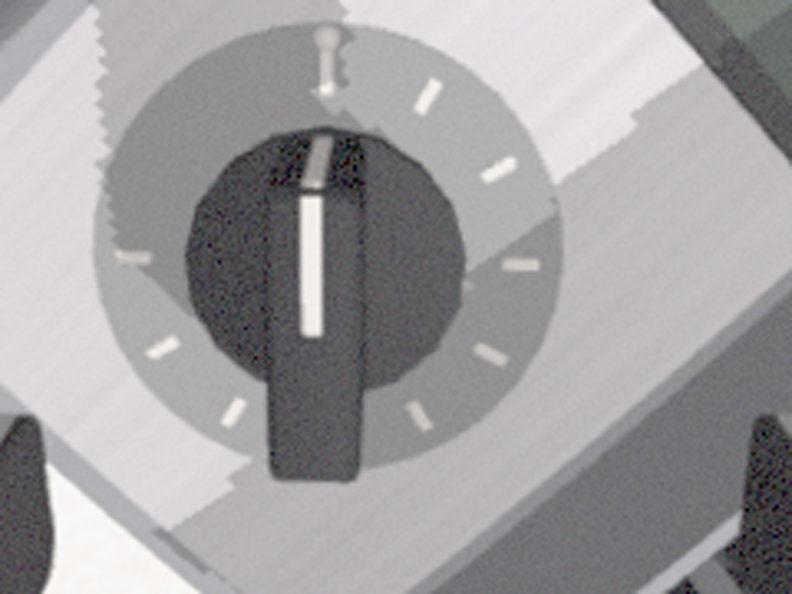

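Run:
```python
from sel import *
for t,ring in(("k1",(326.4,248.2)),("k2",(299.4,244.2))):
    d=np.load(t+".npz");P={"K":d["K"],"extrinsics":d["E"]};Rm=d["R"]
    o,dd=ray("wrist",*ring,P)
    w=o+dd*(np.dot(G-o,nw)/np.dot(dd,nw));e=w-G
    print(t,proj("wrist",G,P).round(1),"meas up",np.dot(e,up)*1e3,"left",np.dot(e,ey)*1e3,"tool",(Rm.T@e*1e3).round(1))
    bias=Rm[:,0]*.012*np.dot(w-o,-nw);e=e+bias;print("  corrected up",np.dot(e,up)*1e3,"left",np.dot(e,ey)*1e3)
d=np.load("k2.npz");P={"K":d["K"],"extrinsics":d["E"]};Rm=d["R"];p=d["p"]
for u in((270,335),(362,335),(315,190),(315,480),(311,335)):
    o,dd=ray("wrist",200+u[0]/3.3,170+u[1]/3.3,P);w=o+dd*(np.dot(G+.041*nw-o,nw)/np.dot(dd,nw));print((Rm.T@(w-p)*1e3).round(1))
```

```text
k1 [331.4 244.5] meas up -3.1459719806338518 left -2.464452047933888 tool [-2.5 -3.1 -0. ]
  corrected up -3.1381987479810243 left 0.23789097992947345
k2 [307.2 247.1] meas up -4.32654387279142 left -1.9714553419617653 tool [ 1.7 -4.4 -0. ]
  corrected up -6.069360340294836 left -0.2892311544228557
[  7.  -18.6  91.8]
[ 7.  -5.6 91.8]
[ 28.2 -11.8  91.7]
[-16.4 -12.8  91.9]
[  7.  -12.8  91.8]
```

Run:
```python
from sel import *
p,Rm,o=cur();print(np.dot(p-G,nw), R.from_matrix(Rm.T@Rsel(np.radians(-45))).as_rotvec())
```

```text
0.13300151244498468 [0.00384275 0.00444765 0.01388171]
```

Emit:
move_arm([
  {"x":0.0065,"y":-0.0115,"z":0,"rx":0.004,"ry":0.004,"rz":0.01,"claw":0},
  {"x":0,"y":0,"z":0.01,"rx":0,"ry":0,"rz":0,"claw":0},
  {"x":0,"y":0,"z":0,"rx":0,"ry":0,"rz":0,"claw":0},
  {"x":0,"y":0,"z":0,"rx":0,"ry":0,"rz":0,"claw":0},
])

```text
time: 18.75
ee_pos: [0.4533, -0.0569, 0.161]
tool_rot: [0.332, 0.894, 0.127, 0.272]
wrist_force: [0.3, 0.5, -0.2]
width: 0.0854
```

```bash
python3 snap.py k3 200 170 440 350 3.3
python3 - <<'E'
from sel import *
p,Rm,o=cur();print(np.dot(p-G,nw),(Rm.T@(G-p)*1e3).round(1), R.from_matrix(Rm.T@Rsel(np.radians(-45))).as_rotvec().round(3))
E
```

```text
18.75 [ 0.4533 -0.0569  0.161 ] yaw 54.97 z [ 0.5708  0.0468 -0.8197] 0.0854 [ 0.3  0.5 -0.2]
0.12311844315311787 [ -1.8   4.2 123.1] [-0.    -0.001 -0.006]
```

View pics/k3.png

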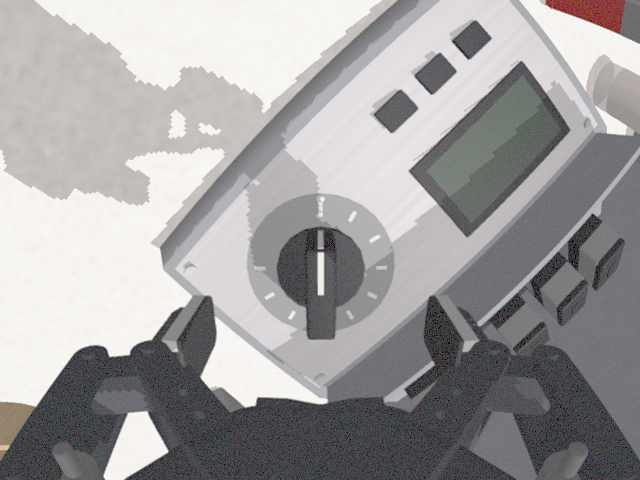

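```bash
python3 - <<'E'
from sel import *
for zt in(.080,.084,.088):
    print(zt,[toolpt("k3",u,zt=zt).round(1)[:2] for u in((321,249),(321,340),(307,300),(335,300))], "skirt",[toolpt("k3",u,zt=zt+.033).round(1)[:2] for u in((277,268),(364,268),(321,225))], "ring",[toolpt("k3",u,zt=zt+.041).round(1)[:2] for u in((247,263),(393,263),(321,194),)])
E
crop() { :; }; python3 -c "
from h import *
crop('pics/k3.png',235,180,405,350,3.5,'pics/k3d.png')"
```

```text
0.08 [array([22. , -0.4]), array([-23.1,  -0.3]), array([-2. , -6.6]), array([-2. ,  5.9])] skirt [array([  0.5, -23.5]), array([ 0.5, 22.4]), array([23.9, -0.3])] ring [array([  0.1, -41.2]), array([ 0.2, 39.6]), array([38.4, -0.3])]
0.084 [array([20.7, -0.4]), array([-25.6,  -0.3]), array([-3.9, -6.7]), array([-3.9,  6.1])] skirt [array([ -1.1, -24. ]), array([-1. , 22.9]), array([22.8, -0.3])] ring [array([ -1.4, -42. ]), array([-1.3, 40.4]), array([37.7, -0.3])]
0.088 [array([19.3, -0.4]), array([-28.2,  -0.3]), array([-5.9, -6.9]), array([-5.9,  6.3])] skirt [array([ -2.7, -24.5]), array([-2.6, 23.4]), array([21.8, -0.3])] ring [array([ -2.9, -42.9]), array([-2.8, 41.3]), array([37. , -0.3])]
```

View pics/k3d.png

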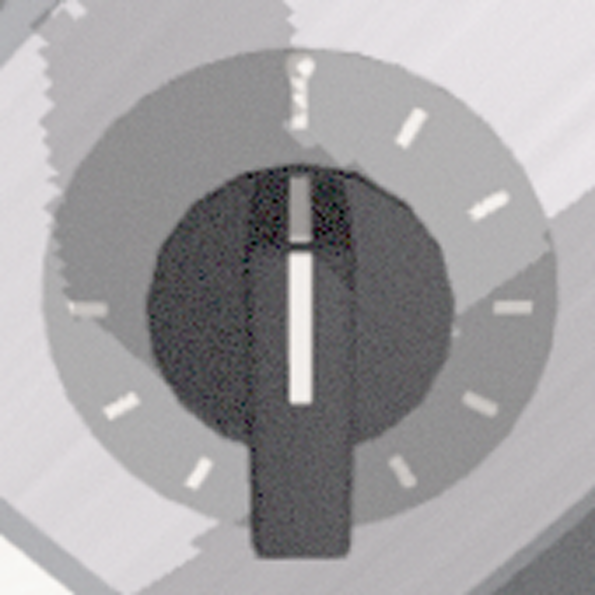

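Emit:
move_arm([
  {"x":0,"y":0,"z":0.014,"rx":0,"ry":0,"rz":-0.003,"claw":0},
  {"x":0,"y":0,"z":0.013,"rx":0,"ry":0,"rz":0,"claw":0},
  {"x":0,"y":0,"z":0.006,"rx":0,"ry":0,"rz":0,"claw":0},
  {"x":0,"y":0,"z":0,"rx":0,"ry":0,"rz":0,"claw":0},
])

```text
time: 19.2
ee_pos: [0.4725, -0.056, 0.1346]
tool_rot: [0.332, 0.894, 0.127, 0.273]
wrist_force: [-0.2, 0.2, -0.4]
width: 0.0856
```

```bash
python3 snap.py k4 200 170 440 350 3.3
python3 - <<'E'
from sel import *
p,Rm,o=cur();print(np.dot(p-G,nw),(Rm.T@(G-p)*1e3).round(1), R.from_matrix(Rm.T@Rsel(np.radians(-45))).as_rotvec().round(3),o["q"].round(2))
E
```

```text
19.2 [ 0.4725 -0.056   0.1346] yaw 55.01 z [ 0.5723  0.0456 -0.8188] 0.0856 [-0.2  0.2 -0.4]
0.09065277419061532 [-0.9  4.2 90.7] [-0.     0.001 -0.006] [-0.42  0.2  -1.09 -0.28  0.28  0.37]
```

View pics/k4.png

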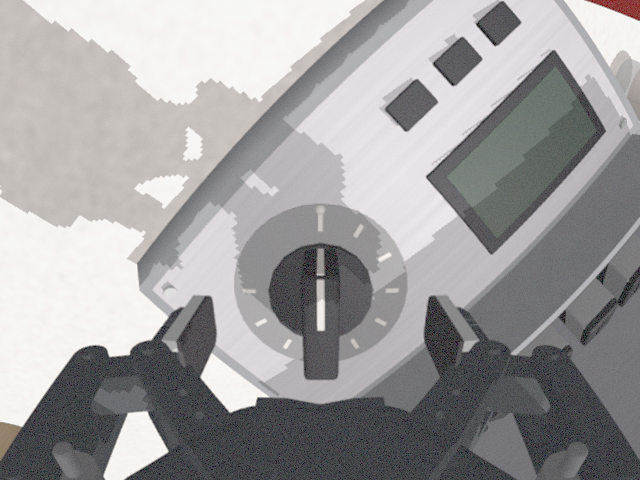

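Run:
```python
from sel import *
for zt in(.048,.052,.056):
    print(zt,[toolpt("k4",u,zt=zt).round(1)[:2] for u in((320,276),(320,380),(303,330),(337,330))], "skirt",[toolpt("k4",u,zt=zt+.033).round(1)[:2] for u in((268.5,292),(372.5,292),(320,243))])
```

```text
0.048 [array([22.9, -0.8]), array([-21.9,  -0.8]), array([ 1.4, -7. ]), array([1.5, 5.4])] skirt [array([  1.3, -23.8]), array([ 1.4, 22.7]), array([24.3, -0.8])]
0.052 [array([21.2, -0.8]), array([-25.1,  -0.8]), array([-0.9, -7.2]), array([-0.9,  5.6])] skirt [array([ -0.5, -24.4]), array([-0.5, 23.3]), array([23.1, -0.8])]
0.056 [array([19.6, -0.8]), array([-28.3,  -0.8]), array([-3.3, -7.4]), array([-3.3,  5.8])] skirt [array([ -2.4, -25.1]), array([-2.4, 23.9]), array([21.8, -0.8])]
```

Emit:
move_arm([
  {"x":0,"y":-0.0005,"z":0.006,"rx":0,"ry":0,"rz":-0.003,"claw":0},
  {"x":0,"y":0,"z":0,"rx":0,"ry":0,"rz":0,"claw":0},
  {"x":0,"y":0,"z":0,"rx":0,"ry":0,"rz":0,"claw":255},
  {"x":0,"y":0,"z":0,"rx":0,"ry":0,"rz":0,"claw":255},
  {"x":0,"y":0,"z":0,"rx":0,"ry":0,"rz":0,"claw":255},
  {"x":0,"y":0,"z":0,"rx":0,"ry":0,"rz":0,"claw":255},
  {"x":0,"y":0,"z":0,"rx":0,"ry":0,"rz":0,"claw":255},
])

```text
time: 19.95
ee_pos: [0.4757, -0.0562, 0.1309]
tool_rot: [0.33, 0.894, 0.127, 0.274]
wrist_force: [-11.0, 5.9, 21.5]
width: 0.0133
```

Emit:
move_arm([
  {"x":0,"y":0,"z":0,"rx":0,"ry":0,"rz":0,"claw":255},
  {"x":0,"y":0,"z":0,"rx":0,"ry":0,"rz":0,"claw":255},
  {"x":0,"y":0,"z":0,"rx":0,"ry":0,"rz":0,"claw":255},
])

```text
time: 20.25
ee_pos: [0.4756, -0.0561, 0.1311]
tool_rot: [0.33, 0.894, 0.127, 0.274]
wrist_force: [-0.1, 0.5, 0.4]
width: 0.0135
```

```bash
python3 snap.py k5 200 170 440 350 3.3; python3 -c "
from sel import *
p,Rm,o=cur();print(np.dot(p-G,nw),(Rm.T@(G-p)*1e3).round(1),o['q'],o['torque'])"
```

```text
20.25 [ 0.4756 -0.0561  0.1311] yaw 55.24 z [ 0.5741  0.0455 -0.8175] 0.0135 [-0.1  0.5  0.4]
0.08571142677719977 [-0.2  4.  85.7] [-0.41833093  0.21882909 -1.09349233 -0.29581438  0.27844648  0.36798807] [-0.09182823  0.64601063 -0.02934862]
```

View pics/k5.png

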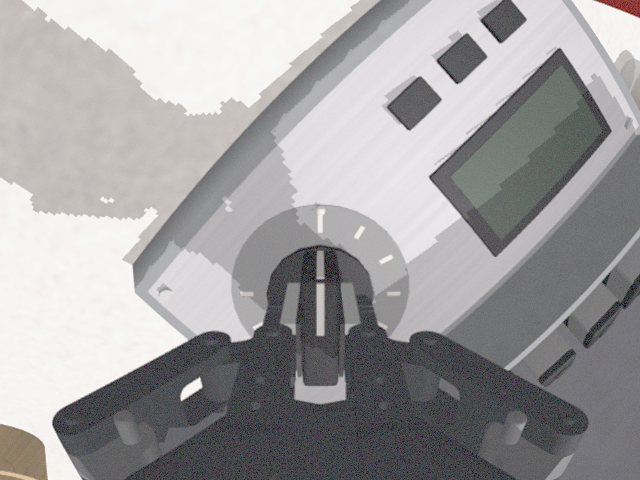

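Emit:
move_arm([
  {"x":0,"y":0,"z":0,"rx":0,"ry":0,"rz":0.1,"claw":255},
  {"x":0,"y":0,"z":0,"rx":0,"ry":0,"rz":0.13,"claw":255},
  {"x":0,"y":0,"z":0,"rx":0,"ry":0,"rz":0.13,"claw":255},
])

```text
time: 20.6
ee_pos: [0.4756, -0.056, 0.1311]
tool_rot: [0.488, 0.819, 0.175, 0.246]
wrist_force: [-1.0, -0.5, 1.7]
width: 0.0127
```

```bash
cat > st.py <<'E'
from sel import *
p,Rm,o=cur();a=np.degrees(np.arctan2(Rm[:,1]@(-ey),Rm[:,1]@up))
print("t",round(o["time"],2),"jaw deg",a.round(1),"turned",(a+45).round(1),"TCP-G up/left/n",(np.array([np.dot(p-G,up),np.dot(p-G,ey),np.dot(p-G,nw)])*1e3).round(1),"tilt",np.degrees(np.arccos(-Rm[:,2]@nw)).round(2),"F",o["wrist_force"].round(1),"Ftool",(Rm.T@o["wrist_force"]).round(1),"Ttool",(Rm.T@o["torque"]).round(2),"w",round(o["width"],4),"q6",round(o["q"][5],2))
E
python3 st.py
```

```text
t 20.6 jaw deg -23.7 turned 21.3 TCP-G up/left/n [-3.2 -2.5 85.7] tilt 0.18 F [-1.  -0.5  1.7] Ftool [-0.4 -0.1 -2. ] Ttool [0.58 0.28 0.01] w 0.0127 q6 0.74
```

Emit:
move_arm([
  {"x":0,"y":0,"z":0,"rx":0,"ry":0,"rz":0.13,"claw":255},
  {"x":0,"y":0,"z":0,"rx":0,"ry":0,"rz":0.13,"claw":255},
  {"x":0,"y":0,"z":0,"rx":0,"ry":0,"rz":0.13,"claw":255},
  {"x":0,"y":0,"z":0,"rx":0,"ry":0,"rz":0.13,"claw":255},
  {"x":0,"y":0,"z":0,"rx":0,"ry":0,"rz":0.13,"claw":255},
])

```text
time: 21.1
ee_pos: [0.4758, -0.0559, 0.1313]
tool_rot: [0.732, 0.61, 0.247, 0.174]
wrist_force: [-0.3, 0.2, 0.5]
width: 0.013
```

```bash
python3 st.py; python3 snap.py k6 200 170 440 350 3.3
```

```text
t 21.1 jaw deg 15.1 turned 60.1 TCP-G up/left/n [-2.9 -2.5 85.7] tilt 0.2 F [-0.3  0.2  0.5] Ftool [ 0.2  0.  -0.6] Ttool [ 0.68 -0.12 -0.08] w 0.013 q6 1.41
21.1 [ 0.4758 -0.0559  0.1313] yaw -13.58 z [ 0.5746  0.046  -0.8172] 0.013 [-0.3  0.2  0.5]
```

View pics/k6.png

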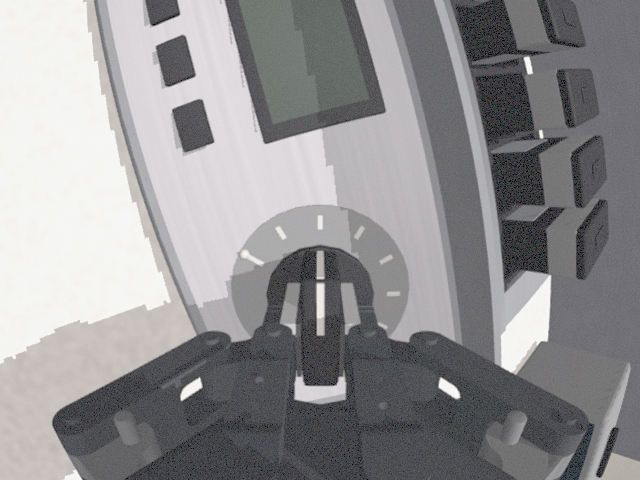

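Emit:
move_arm([
  {"x":0,"y":0,"z":0,"rx":0,"ry":0,"rz":0.13,"claw":255},
  {"x":0,"y":0,"z":0,"rx":0,"ry":0,"rz":0.13,"claw":255},
  {"x":0,"y":0,"z":0,"rx":0,"ry":0,"rz":0.13,"claw":255},
  {"x":0,"y":0,"z":0,"rx":0,"ry":0,"rz":0.13,"claw":255},
  {"x":0,"y":0,"z":0,"rx":0,"ry":0,"rz":0.13,"claw":255},
  {"x":0,"y":0,"z":0,"rx":0,"ry":0,"rz":0.13,"claw":255},
  {"x":0,"y":0,"z":0,"rx":0,"ry":0,"rz":0.13,"claw":255},
])

```text
time: 21.85
ee_pos: [0.4761, -0.056, 0.1314]
tool_rot: [0.928, 0.216, 0.299, 0.045]
wrist_force: [0.2, -0.3, 1.5]
width: 0.0133
```

```bash
python3 st.py
```

```text
t 21.85 jaw deg 68.4 turned 113.4 TCP-G up/left/n [-2.6 -2.6 85.7] tilt 0.23 F [ 0.2 -0.3  1.5] Ftool [ 0.8  0.7 -1.1] Ttool [ 0.28 -0.72  0.01] w 0.0133 q6 2.35
```

Emit:
move_arm([
  {"x":0,"y":0,"z":0,"rx":0,"ry":0,"rz":0.13,"claw":255},
  {"x":0,"y":0,"z":0,"rx":0,"ry":0,"rz":0.13,"claw":255},
  {"x":0,"y":0,"z":0,"rx":0,"ry":0,"rz":0.13,"claw":255},
  {"x":0,"y":0,"z":0,"rx":0,"ry":0,"rz":0.13,"claw":255},
  {"x":0,"y":0,"z":0,"rx":0,"ry":0,"rz":0.09,"claw":255},
  {"x":0,"y":0,"z":0,"rx":0,"ry":0,"rz":0,"claw":255},
])

```text
time: 22.45
ee_pos: [0.4761, -0.0563, 0.1314]
tool_rot: [0.95, -0.078, 0.299, -0.048]
wrist_force: [0.3, -0.1, 1.7]
width: 0.0136
```

```bash
python3 st.py;  python3 snap.py k7 200 170 440 350 3.3
```

```text
t 22.45 jaw deg 104.0 turned 149.0 TCP-G up/left/n [-2.6 -2.9 85.7] tilt 0.23 F [ 0.3 -0.1  1.7] Ftool [ 1.2 -0.1 -1.3] Ttool [-0.08 -0.7   0.2 ] w 0.0136 q6 2.97
22.45 [ 0.4761 -0.0563  0.1314] yaw -96.89 z [ 0.5748  0.0452 -0.8171] 0.0136 [ 0.3 -0.1  1.7]
```

View pics/k7c.png

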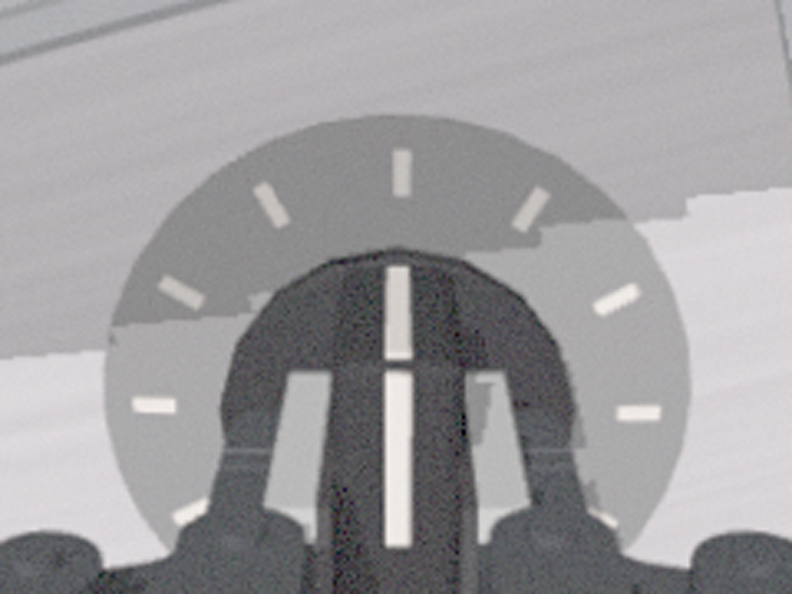

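Emit:
move_arm([
  {"x":0,"y":0,"z":0,"rx":0,"ry":0,"rz":0,"claw":0},
  {"x":0,"y":0,"z":0,"rx":0,"ry":0,"rz":0,"claw":0},
  {"x":0,"y":0,"z":0,"rx":0,"ry":0,"rz":0,"claw":0},
  {"x":0,"y":0,"z":0,"rx":0,"ry":0,"rz":0,"claw":0},
  {"x":0,"y":0,"z":0,"rx":0,"ry":0,"rz":0,"claw":0},
  {"x":0,"y":0,"z":0,"rx":0,"ry":0,"rz":0,"claw":0},
])

```text
time: 23.1
ee_pos: [0.4762, -0.0564, 0.1314]
tool_rot: [0.95, -0.072, 0.299, -0.046]
wrist_force: [-0.6, -0.1, 0.7]
width: 0.0855
```

Emit:
move_arm([
  {"x":0,"y":0,"z":-0.02,"rx":0,"ry":0,"rz":0,"claw":0},
  {"x":0,"y":0,"z":-0.035,"rx":0,"ry":0,"rz":0,"claw":0},
  {"x":0,"y":0,"z":-0.025,"rx":0,"ry":0,"rz":0,"claw":0},
  {"x":0,"y":0,"z":0,"rx":0,"ry":0,"rz":0,"claw":0},
])

```text
time: 23.5
ee_pos: [0.4285, -0.0597, 0.1977]
tool_rot: [0.951, -0.071, 0.298, -0.047]
wrist_force: [0.2, 0.2, -0.3]
width: 0.0855
```

```bash
python3 snap.py k8 200 130 440 310 3.3; python3 st.py
```

```text
23.5 [ 0.4285 -0.0597  0.1977] yaw -96.22 z [ 0.5728  0.0462 -0.8184] 0.0855 [ 0.2  0.2 -0.3]
t 23.55 jaw deg 103.2 turned 148.2 TCP-G up/left/n [ -3.8  -2.5 166.5] tilt 0.07 F [0.4 0.2 0. ] Ftool [ 0.3 -0.3  0.2] Ttool [-0.13 -0.51 -0.05] w 0.0852 q6 2.88
```

View pics/k8c.png

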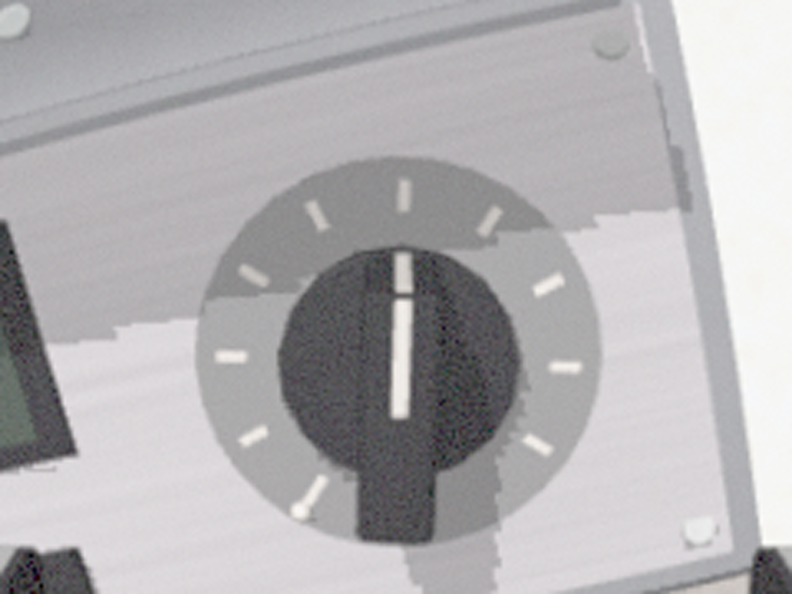

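Counting up from the dotted off tick at (305,500), the ticks are 1 (253,437), 2 (230,357), 3 (253,275), 4 (317,215) and 5 (404,195). The pointer stands on the fifth. Now a last check of the whole scene.

Emit:
move_arm([
  {"x":0,"y":0,"z":-0.04,"rx":0,"ry":0,"rz":0,"claw":0},
  {"x":0,"y":0,"z":-0.04,"rx":0,"ry":0,"rz":0,"claw":0},
  {"x":0,"y":0,"z":0,"rx":0,"ry":0,"rz":0,"claw":0},
])

```text
time: 23.85
ee_pos: [0.3826, -0.0633, 0.2597]
tool_rot: [0.952, -0.072, 0.293, -0.049]
wrist_force: [0.3, -0.6, -0.4]
width: 0.0853
```

Run:
```python
from h import *
for n in("top","side"): cv2.imwrite(f"pics/{n}F.png",ctrl.capture(n))
a=cv2.imread("pics/topF.png");b=cv2.imread("pics/sideF.png")
g=lambda c:np.clip(255*(c/255.)**.6,0,255).astype(np.uint8)
cv2.imwrite("pics/F.png",np.hstack([cv2.resize(g(a[100:400,100:550]),(400,267)),cv2.resize(g(b[100:460,150:550]),(400,360))[:267*1]]) )
cv2.imwrite("pics/F2.png",cv2.resize(g(b[130:330,230:430]),None,fx=3,fy=3,interpolation=2))
```

```text
(no output)
```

View pics/topF.png

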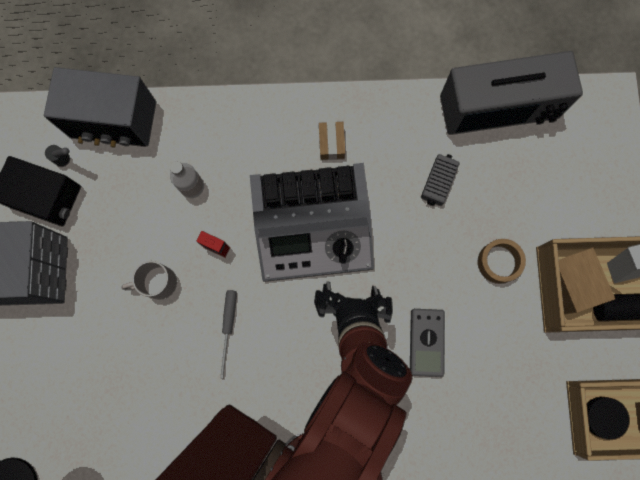

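View pics/F2.png

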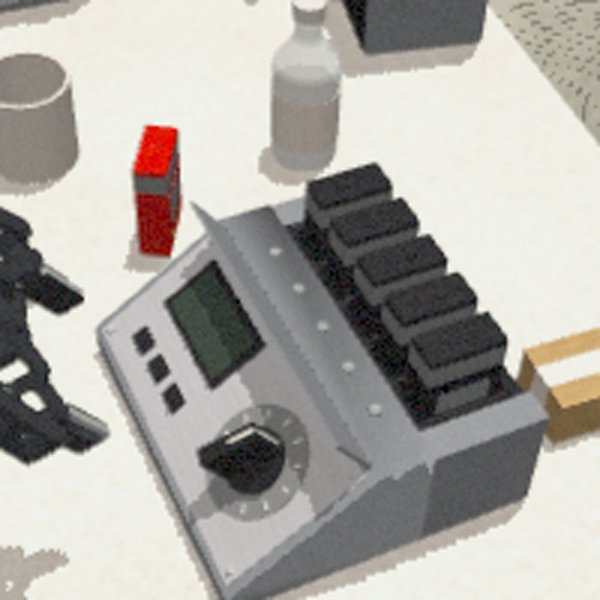

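All five packs stand at the same height in the row, nothing else has moved, and the robot is clear.

```bash
python3 -c "
from bench import ctrl
print(ctrl.get_obs()['time']);print(ctrl.job_done())"
```

```text
23.95
the job is handed in; nothing more can be done
None
```

I put both loose packs into the two empty bays, which were the two leftmost. I then turned the selector 150° clockwise from off to its fifth click, and handed the job in at 23.95 s of the 72 s allowed.

- **Packs:** Both were lowered all the way before I opened the gripper. Contact came at the height expected for the bay floor: 181.8 mm against 181.8, and 183.3 mm against 183.5. In the last pictures all five packs stand at the same height.
- **Selector:** After release, the wrist picture shows the pointer on the fifth tick above the dotted off tick.
- **Other things:** The charging packs, the red look-alike and the other items look unmoved in the top and side pictures. The robot was touching nothing at hand-in.
- **Disagreements:** The top and side cameras differed by about 5 mm in y on the charger, and the wrist camera had a tilt bias of about 0.012 rad. I aligned the packs and knob by wrist-camera measurements, correcting for that bias.
- **Forces:** The highest readings were about 32 N at the wrist as the second pack touched down, and a brief 25 N as the jaws closed on the knob. I saw readings only at the end of each move call, so a short peak in between would not show.

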